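# Nest the washed baking moulds on their storage stands

## Robot

A 7-joint arm with a two-finger parallel gripper is mounted at the origin on the work surface. World frame = base frame: x ahead of the robot, y to its left, z up, the work surface at z = 0. Lengths are in m, angles in degrees, forces in N, time in s.
With the tool pointing down it reaches from about 0.35 to 0.9 m from the base axis. Payload 7.2 kg.
Tool frame: the origin (TCP) lies on the centre line of the jaws, within the pads' length; the fingertips stand 25 mm ahead of it and the grasp point (between the pads) lies 6 mm ahead of it; z points along the fingers, y is the direction in which the jaws open and shut (so a half turn about z gives the same grasp; the last joint's range is limited). The gripper opens to 88 mm and grips with 3 to 60 N. Pads are 20 mm wide; open, the fingers measure 115 mm over their backs; the gripper's body (75 mm by 178 mm) begins 61 mm behind the grasp point.
Start: joints at [-68.537, 23.554, -0.728, 91.456, 0.321, 64.991, -4.71], TCP at [0.268, 0.565, 0.248] pointing down, gripper open.
Joint ranges: [-169.25, 169.25], [-16.82, 113.86], [-84.01, 82.57], [7.8, 145.47], [-59.2, 239.2], [7.22, 106.19], [-163.78, 163.78]. Speed limits (degrees/s): [136.94, 136.94, 172.46, 172.46, 180, 180, 180].

## Interface

Orientations are given as a 3x3 rotation matrix whose columns are the frame's x, y, z axes.
In Python, from workcell import robot gives the robot as it stands.
- The arm moves only by the tool move_arm, never from a script. Its argument "motion" is a list of rows, each an object of numbers: "x", "y", "z": the shift along the world's x, y, z each as a share of 0.2 m, from -1 to 1; "rx", "ry", "rz": the turn, a rotation vector about the world's x, y, z each as a share of 0.5 rad, from -1 to 1. In form: [{"x": .., "y": .., "z": .., "rx": .., "ry": .., "rz": ..}, ...]. A call has 1 to 10 rows; each row shifts and turns the commanded pose from where the row before left it; what a row does not reach is not made up. A row lasts 1/10 s, in which the tool goes at most 50 mm and 8.59 degrees, less where a joint would pass 70% of its speed; a pose out of reach is approached as far as the arm can. A call with a number of a shift or a turn outside -1 to 1 is refused whole. A call with a gripper value outside its range is refused whole. "claw" is the opening, from 0 (shut) to 1 (fully open), set as the call begins (left out, the last holds). The fingers move at their own pace and stop on an object; "squeeze" is the grip in N (left out, the last holds). Time passes only in rows, so rows that do not move let the fingers close. It gives the time, the measured TCP pose, the force and the opening at its end, in the units of the state.
- robot.state(): the state, without advancing time (a new reading comes with each control period).
- robot.grab_frame(name): name is "scene" or "side" or "wrist"; returns a dict with "frame" (400x640x3 uint8, red, green, blue), "fx", "fy", "cx", "cy" (pixels), "origin" and "orientation" of the camera in the world; the wrist camera has in their place "tool_from_camera" (4x4, takes a point from camera to tool coordinates, whose origin is the TCP and whose axes are the flange's). Camera axes: x right, y down, z forward; pixel columns grow to the right and rows downward; lengths in m; the calibration is good to about 2 mm. A picture is of the moment at which its call begins: read the wrist's pose just before it. There is no depth.
- robot.finish_job(): hands the job in, once; it reports no verdict.
The state is a dict: "t": time; "joint_positions": joint angles; "qd": joint speeds; "joint_torque": joint torques, N m; "position": TCP position; "eef_rot": TCP orientation; "force": force on the tool from outside, world axes, zero at the start; "torque": the same for the moment, N m; "finger_gap": finger opening in m.
Only numpy, scipy, OpenCV 4.12 (cv2) and the standard library are available. Lean on these libraries where they do the work, as an engineer would, in place of code of your own. Each camera call takes 0.05 s, during which the arm holds its last target.

## Task

Put the washed baking moulds away, mouth down as they lie: the three round ones over the boss of the round stand and the two square ones over the boss of the square stand, on each stand the smallest first and each larger one over the smaller, so that every mould's rim sits flat on the stand's plate. Leave the scraper, the shaker and the jar where they are.

Things in the scene. Friction and masses are not known exactly. Their poses are not given: they have to be found in the camera images.
- round_small: Dark steel ROUND baking mould, the smallest of three, slightly tapered cup: outer diameter 40 mm at the mouth (below), 36 mm at the closed top, 36 mm high; inside 35 mm diameter at the mouth and 33 mm deep; about 60 g. Bright bead round the rim, bright ring on the top. Wall 2.5 mm. Lies mouth down on the table, closed top up. Origin: centre of the open mouth, at the rim (underside); z points up to the closed top. Its yaw has no meaning.
- round_medium: Dark steel ROUND baking mould, the middle one of three, slightly tapered cup: outer diameter 54 mm at the mouth (below), 50 mm at the closed top, 46 mm high; inside 49 mm diameter at the mouth and 43 mm deep; about 90 g. Bright bead round the rim, bright ring on the top. Wall 2.5 mm. Lies mouth down on the table, closed top up. Origin: centre of the open mouth, at the rim (underside); z points up to the closed top. Its yaw has no meaning.
- round_large: Dark steel ROUND baking mould, the largest of three, slightly tapered cup: outer diameter 68 mm at the mouth (below), 64 mm at the closed top, 56 mm high; inside 63 mm diameter at the mouth and 53 mm deep; about 130 g. Bright bead round the rim, bright ring on the top. Wall 2.5 mm. Lies mouth down on the table, closed top up. Origin: centre of the open mouth, at the rim (underside); z points up to the closed top. Its yaw has no meaning.
- square_small: Dark steel SQUARE baking mould, the smaller of two, straight upright walls: outer 38 x 38 mm, 36 mm high; inside 33 x 33 mm and 33.5 mm deep; about 60 g. Bright bead round the rim, bright ring on the top. Wall 2.5 mm. Lies mouth down on the table, closed top up. Origin: centre of the open mouth, at the rim (underside); z points up to the closed top. x and y are square to its walls.
- square_large: Dark steel SQUARE baking mould, the larger of two, straight upright walls: outer 56 x 56 mm, 48 mm high; inside 51 x 51 mm and 45.5 mm deep; about 120 g. Bright bead round the rim, bright ring on the top. Wall 2.5 mm. Lies mouth down on the table, closed top up. Origin: centre of the open mouth, at the rim (underside); z points up to the closed top. x and y are square to its walls.
- round_stand: Storage stand for the round moulds, fixed to the table: white ROUND plastic plate, 90 mm diameter, 12 mm thick, with a grey round locating boss (27 mm diameter, 10 mm high) at its centre. Origin: centre of the plate's underside, on the table; plate top 12 mm above it, boss top 22 mm above it.
- square_stand: Storage stand for the square moulds, fixed to the table: white SQUARE plastic plate, 90 x 90 mm, 12 mm thick, with a grey square locating boss (26 x 26 mm, 10 mm high) at its centre. Plate edges and boss sides run along its x and y. Origin: centre of the plate's underside, on the table; plate top 12 mm above it, boss top 22 mm above it.
- scraper: Bystander: dough scraper, metal blade with a pale wooden grip, about 120 x 130 mm and 26 mm high, lying flat at the left. Leave alone. Origin: underside, near its middle.
- shaker: Bystander: metal flour shaker with a white cap, 56 mm diameter, 70 mm high. Leave alone. Origin: centre of its underside.
- jar: Bystander: closed jar with a metal cap, 64 mm diameter, 75 mm high. Leave alone. Origin: centre of its underside.
Mind the look-alikes: they are no part of the job. Leave any turquoise or yellow look-alike of the round_stand alone.

How it is judged:
By the outcome, as a careful person would: the job done as asked, in the order asked, and still so for the second after the job is handed in, with the robot touching nothing.
It also fails if it takes over 128 s, if anything falls off the work surface, if the arm or the gripper's body presses on something with over 40 N, if the wrist force passes 120 N, or if a joint passes its speed limit or range.

## Working session

There is one attempt and no reset: what is moved stays moved. The work goes in short steps, Python scripts to look and compute and a tool call to move; the robot and the scene stay as the last step left them, time stands still between calls to the robot, and variables do not carry over. Pictures are saved under pics/ and viewed, and the job is handed in when it is done.

Besides the shell and the picture viewer there is one more tool, called after "Emit:" by a JSON object that holds its "fn" and its "kwargs". move_arm: Moves the arm, as the interface text tells. Shift numbers are shares of 0.2 m and turn numbers shares of 0.5 rad, none past 1 either way. Its arguments: {"type":"object","properties":{"motion":{"type":"array","items":{"type":"object","properties":{"x":{"type":"number","minimum":-1,"maximum":1},"y":{"type":"number","minimum":-1,"maximum":1},"z":{"type":"number","minimum":-1,"maximum":1},"rx":{"type":"number","minimum":-1,"maximum":1},"ry":{"type":"number","minimum":-1,"maximum":1},"rz":{"type":"number","minimum":-1,"maximum":1}}}},"claw":{"type":"number"},"squeeze":{"type":"number"}},"required":["motion"]}

```bash
ls; mkdir -p pics; python3 - <<'E'
from workcell import robot
import cv2,numpy as np
for n in ("scene","side","wrist"):
    s=robot.state()
    f=robot.grab_frame(n)
    cv2.imwrite(f"pics/{n}0.png",f["frame"][:,:,::-1])
    print(n,{k:np.round(v,4).tolist() for k,v in f.items() if k!="frame"})
print(s["t"],s["position"],s["eef_rot"],s["force"],s["finger_gap"])
E
```

```text
pics
scene {'fx': 461.626, 'fy': 461.626, 'cx': 320.1932, 'cy': 198.512, 'origin': [1.2982, -0.6175, 0.9274], 'orientation': [[0.6284, 0.532, -0.5675], [0.7778, -0.4174, 0.4699], [0.0131, -0.7367, -0.6761]]}
side {'fx': 446.4766, 'fy': 446.4766, 'cx': 317.8594, 'cy': 197.874, 'origin': [-0.2808, 0.9691, 0.853], 'orientation': [[-0.7449, -0.3563, 0.5641], [-0.6671, 0.3831, -0.6389], [0.0116, -0.8522, -0.523]]}
wrist {'fx': 352.9086, 'fy': 352.9086, 'cx': 323.0105, 'cy': 197.5204, 'tool_from_camera': [[-0.0005, -0.9582, -0.2862, 0.0777], [1.0, -0.0003, -0.0009, 0.0001], [0.0008, -0.2862, 0.9582, -0.1363], [0.0, 0.0, 0.0, 1.0]]}
0.1 [0.26764404 0.56434543 0.24692613] [[-9.03566926e-01  4.28446668e-01 -5.12866423e-04]
 [ 4.28446965e-01  9.03566008e-01 -1.29080445e-03]
 [-8.96321990e-05 -1.38606427e-03 -9.99999035e-01]] [-0.46957519  0.19976579  0.51066722] 0.08815296733312213
```

View pics/scene0.png

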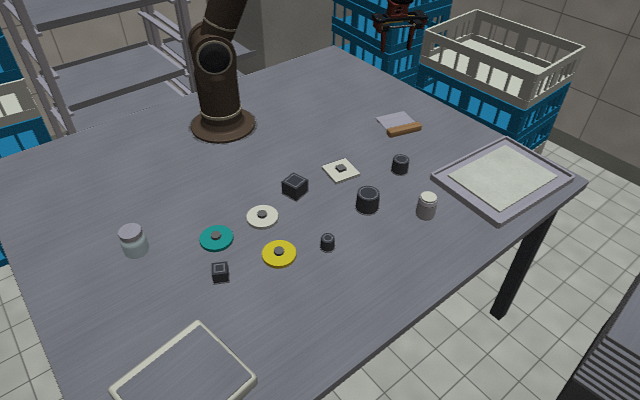

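View pics/side0.png

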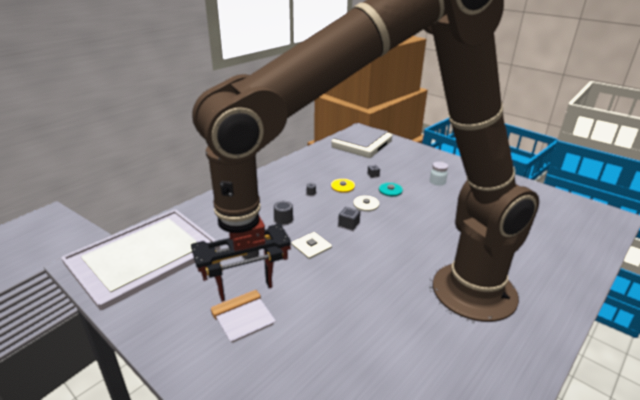

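View pics/wrist0.png

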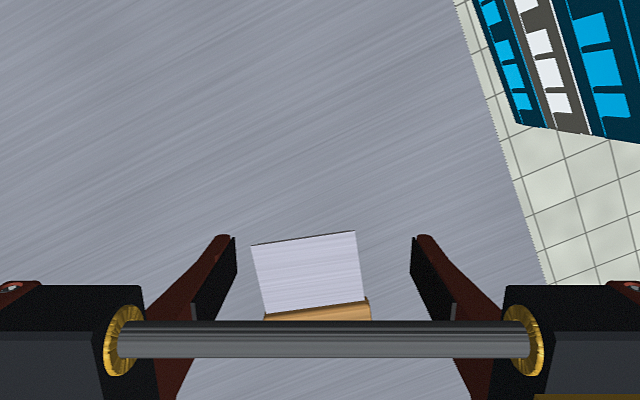

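```bash
cat > h.py <<'E'
import numpy as np,cv2,math
from workcell import robot
def toworld(f,px,z,s=None):
    px=np.atleast_2d(px).astype(float)
    d=np.c_[(px[:,0]-f["cx"])/f["fx"],(px[:,1]-f["cy"])/f["fy"],np.ones(len(px))]
    if "origin" in f: R=np.array(f["orientation"]);o=np.array(f["origin"])
    else:
        T=np.array(f["tool_from_camera"]);Rt=np.array(s["eef_rot"])
        R=Rt@T[:3,:3];o=np.array(s["position"])+Rt@T[:3,3]
    w=d@R.T
    return o+w*((z-o[2])/w[:,2])[:,None]
def topix(f,P,s=None):
    P=np.atleast_2d(P)
    if "origin" in f: R=np.array(f["orientation"]);o=np.array(f["origin"])
    else:
        T=np.array(f["tool_from_camera"]);Rt=np.array(s["eef_rot"])
        R=Rt@T[:3,:3];o=np.array(s["position"])+Rt@T[:3,3]
    c=(P-o)@R
    return np.c_[c[:,0]/c[:,2]*f["fx"]+f["cx"],c[:,1]/c[:,2]*f["fy"]+f["cy"]]
def yaw(s):
    R=np.array(s["eef_rot"]); return math.degrees(math.atan2(R[1,1],R[0,1]))
E
python3 - <<'E'
from h import *
f=robot.grab_frame("scene");im=np.ascontiguousarray(f["frame"][:,:,::-1])
cv2.imwrite("pics/crop1.png",cv2.resize(im[140:300,190:450],None,fx=3,fy=3,interpolation=cv2.INTER_CUBIC)[:480,:780])
for n,p,z in [("round_stand",(262,216),.012),("sq_stand",(341,170),.012),("sqL",(294,181),.048),("rL",(368,192),.056),("rM",(400,159),.046),("rS",(327,238),.036),("sqS",(220,267),.036),("teal",(216,238),.012),("yellow",(279,254),.012),("shaker",(428,197),.07),("jar",(131,231),.075),("scraper",(400,124),.01)]:
    print(n,np.round(toworld(f,p,z)[0],3))
E
```

```text
round_stand [ 0.485 -0.156  0.012]
sq_stand [0.467 0.154 0.012]
sqL [ 0.453 -0.019  0.048]
rL [0.629 0.112 0.056]
rM [0.57  0.306 0.046]
rS [ 0.68  -0.08   0.036]
sqS [ 0.591 -0.347  0.036]
teal [ 0.479 -0.298  0.012]
yellow [ 0.629 -0.199  0.012]
shaker [0.758 0.217 0.07 ]
jar [ 0.383 -0.476  0.075]
scraper [0.398 0.493 0.01 ]
```

View pics/crop1.png

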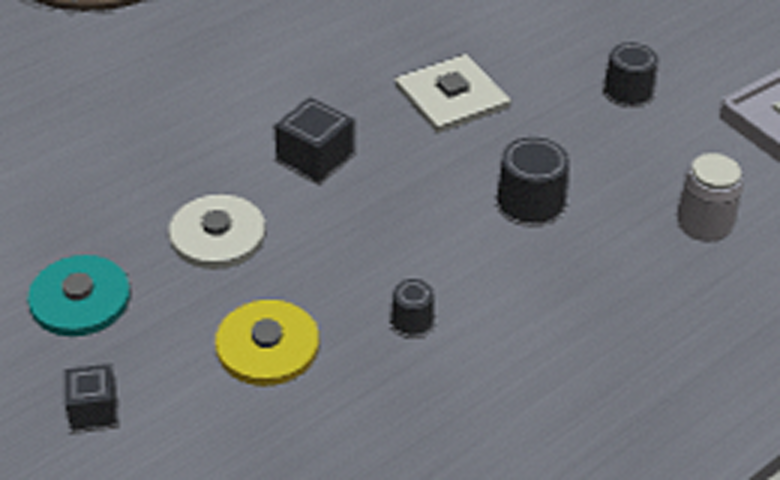

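The round stand candidates are the white plate at (262,216), the turquoise at (216,238) and the yellow at (279,254). The description says white, so the one at (262,216) is the stand, and the crop confirms it.

The moulds in the crop:

| Mould | Pixel |
|---|---|
| square_large | (295,186) |
| square_small | (220,272) |
| round_large | (368,199) |
| round_medium | (400,164) |
| round_small | (327,242) |

The square stand is at (341,170). Next I'll take an overview with the wrist camera.

Emit:
{"fn": "move_arm", "kwargs": {"motion": [{"x": 0.1, "y": -0.16, "z": 0.03, "rz": 0.063}, {"x": 0.1, "y": -0.16, "z": 0.03, "rz": 0.063}, {"x": 0.1, "y": -0.16, "z": 0.03, "rz": 0.063}, {"x": 0.1, "y": -0.16, "z": 0.03, "rz": 0.063}, {"x": 0.1, "y": -0.16, "z": 0.03, "rz": 0.063}, {"x": 0.1, "y": -0.16, "z": 0.03, "rz": 0.063}, {"x": 0.1, "y": -0.16, "z": 0.03, "rz": 0.063}, {"x": 0.1, "y": -0.16, "z": 0.03, "rz": 0.063}, {"x": 0.1, "y": -0.16, "z": 0.03, "rz": 0.063}, {"x": 0.1, "y": -0.16, "z": 0.03, "rz": 0.063}]}}

```text
validation failed for argument at $.mo...
```

Emit:
{"fn": "move_arm", "kwargs": {"motion": [{"x": 0.1, "y": -0.16, "z": 0.03, "rz": 0.063}, {"x": 0.1, "y": -0.16, "z": 0.03, "rz": 0.063}, {"x": 0.1, "y": -0.16, "z": 0.03, "rz": 0.063}, {"x": 0.1, "y": -0.16, "z": 0.03, "rz": 0.063}, {}, {}, {}]}}

```text
validation failed for argument at $.mo...
```

```bash
python3 - <<'E'
from h import *
s=robot.state();f=robot.grab_frame("wrist")
cv2.imwrite("pics/w1.png",f["frame"][:,:,::-1]);np.save("w1.npy",{"f":f,"s":s},allow_pickle=True)
print(s["t"],s["position"],yaw(s),s["joint_positions"])
E
```

```text
0.2 [0.26768828 0.56448356 0.24715343] 64.63058554384986 [-68.53784378  23.58263366  -0.72885943  91.48230786   0.32023656
  64.99054592  -4.71090889]
```

View pics/w1.png

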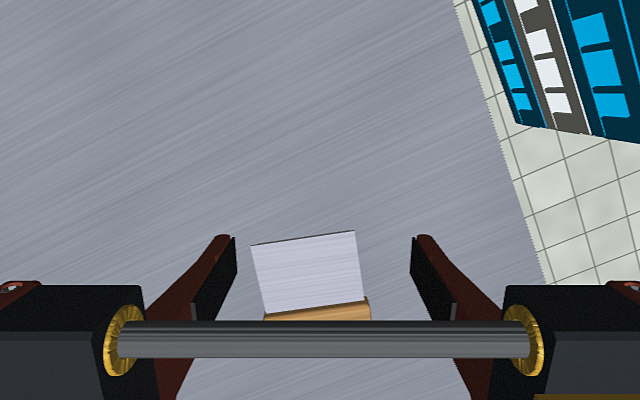

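The calls were refused before anything moved. I'll try again with every key given in each row.

Emit:
{"fn": "move_arm", "kwargs": {"motion": [{"x": 0.1, "y": -0.16, "z": 0.03, "rx": 0, "ry": 0, "rz": 0.063}, {"x": 0.1, "y": -0.16, "z": 0.03, "rx": 0, "ry": 0, "rz": 0.063}]}}

```text
t: 0.45
position: [0.3073, 0.5004, 0.2591]
eef_rot: [[-0.93, 0.367, -0.001], [0.367, 0.93, -0.001], [0.0, -0.001, -1.0]]
force: [1.6, -0.1, 0.8]
finger_gap: 0.0876
```

Emit:
{"fn": "move_arm", "kwargs": {"motion": [{"x": 0.1, "y": -0.16, "z": 0.03, "rx": 0, "ry": 0, "rz": 0.063}, {"x": 0.1, "y": -0.16, "z": 0.03, "rx": 0, "ry": 0, "rz": 0.063}, {"x": 0.1, "y": -0.16, "z": 0.03, "rx": 0, "ry": 0, "rz": 0.063}, {"x": 0.1, "y": -0.16, "z": 0.03, "rx": 0, "ry": 0, "rz": 0.063}, {"x": 0.1, "y": -0.16, "z": 0.03, "rx": 0, "ry": 0, "rz": 0.063}, {"x": 0.1, "y": -0.16, "z": 0.03, "rx": 0, "ry": 0, "rz": 0.063}, {"x": 0.1, "y": -0.16, "z": 0.03, "rx": 0, "ry": 0, "rz": 0.063}, {"x": 0.1, "y": -0.16, "z": 0.03, "rx": 0, "ry": 0, "rz": 0.063}, {"x": 0.1, "y": -0.16, "z": 0.03, "rx": 0, "ry": 0, "rz": 0.063}, {"x": 0.1, "y": -0.16, "z": 0.03, "rx": 0, "ry": 0, "rz": 0.063}]}}

```text
t: 1.45
position: [0.5084, 0.1793, 0.32]
eef_rot: [[-0.998, 0.063, 0.0], [0.063, 0.998, 0.0], [-0.0, 0.0, -1.0]]
force: [1.2, 0.5, -1.0]
finger_gap: 0.0876
```

Emit:
{"fn": "move_arm", "kwargs": {"motion": [{"x": 0.1, "y": -0.16, "z": 0.03, "rx": 0, "ry": 0, "rz": 0.063}, {"x": 0.1, "y": -0.16, "z": 0.03, "rx": 0, "ry": 0, "rz": 0.063}, {"x": 0, "y": 0, "z": 0, "rx": 0, "ry": 0, "rz": 0}, {"x": 0, "y": 0, "z": 0, "rx": 0, "ry": 0, "rz": 0}, {"x": 0, "y": 0, "z": 0, "rx": 0, "ry": 0, "rz": 0}]}}

```text
t: 1.95
position: [0.5472, 0.1178, 0.3313]
eef_rot: [[-1.0, 0.001, -0.001], [0.001, 1.0, 0.0], [0.001, 0.0, -1.0]]
force: [-0.3, 0.5, -0.8]
finger_gap: 0.0879
```

```bash
python3 - <<'E'
from h import *
s=robot.state();f=robot.grab_frame("wrist")
cv2.imwrite("pics/w2.png",f["frame"][:,:,::-1]);np.save("w2.npy",{"f":f,"s":s},allow_pickle=True)
print(s["t"],s["position"],yaw(s),s["joint_positions"])
E
```

```text
1.95 [0.54722062 0.11782644 0.33132897] 89.95969347909852 [-26.33167365  13.55071662  11.43133459  94.51054737  -2.83346464
  72.25408802  75.61513456]
```

View pics/w2.png

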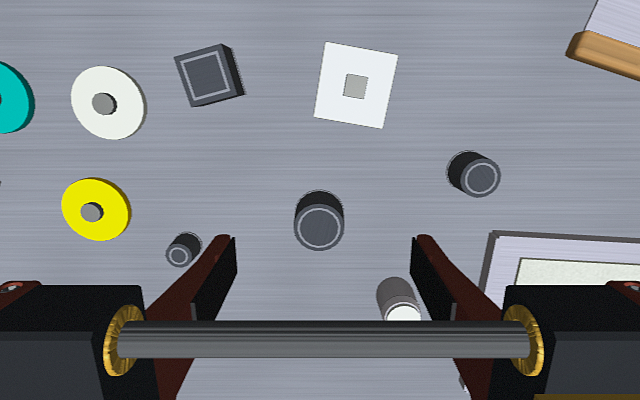

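The wrist view shows:

- White round stand at (108,103) and white square stand at (356,85).
- square_large at (210,75), round_large at (319,222), round_medium at (475,175) and round_small at (183,252).
- The turquoise and yellow look-alikes at the left.

Next I'll measure these.

```bash
cat >> h.py <<'E'
def bright_ring(f,s,p,rad,z,square=False,dbg=None):
    """bright ring on a dark top: local brightness relative to dark; project outer contour to plane z"""
    im=f["frame"].astype(np.uint8); g=im.max(2).astype(np.uint8)
    S=4
    x0,y0=max(0,int(p[0]-rad)),max(0,int(p[1]-rad)); c=g[y0:y0+2*rad,x0:x0+2*rad]
    c=cv2.resize(c,None,fx=S,fy=S,interpolation=cv2.INTER_CUBIC)
    # ring = local max vs blurred neighbourhood
    th=cv2.morphologyEx(c,cv2.MORPH_TOPHAT,np.ones((4*S+1,4*S+1),np.uint8))
    _,m=cv2.threshold(th,0,255,cv2.THRESH_OTSU)
    if dbg: cv2.imwrite(dbg,np.vstack([c,th,m]))
    cs,_=cv2.findContours(m,cv2.RETR_EXTERNAL,cv2.CHAIN_APPROX_NONE)
    k=max(cs,key=lambda q:cv2.contourArea(q)).reshape(-1,2)
    px=(k+0.5)/S-0.5+[x0,y0]
    W=toworld(f,px,z,s)[:,:2]
    return fit(W,square)
def fit(W,square):
    if square:
        (c,sz,a)=cv2.minAreaRect((W*1000).astype(np.float32)); return np.array(c)/1000,np.round(sz,1),((a+45)%90)-45
    (c,r)=cv2.minEnclosingCircle((W*1000).astype(np.float32))
    A=np.c_[2*W,np.ones(len(W))];q=np.linalg.lstsq(A,(W**2).sum(1),rcond=None)[0]
    return q[:2],round(2000*math.sqrt(q[2]+q[0]**2+q[1]**2),1),round(2*r,1)
def mask_at(f,s,m,p,z,square):
    cs,_=cv2.findContours(m.astype(np.uint8),cv2.RETR_EXTERNAL,cv2.CHAIN_APPROX_NONE)
    k=[q for q in cs if cv2.pointPolygonTest(q,(float(p[0]),float(p[1])),False)>=0]
    k=max(k,key=cv2.contourArea).reshape(-1,2)
    return fit(toworld(f,k,z,s)[:,:2],square)
def white(f):
    im=f["frame"].astype(int); return (im.min(2)>205)&(im.max(2)-im.min(2)<22)
E
python3 - <<'E'
from h import *
d=np.load("w2.npy",allow_pickle=True).item();f,s=d["f"],d["s"]
w=white(f); cv2.imwrite("pics/wm.png",w*255)
for n,p,z,q in [("rstand",(80,95),.012,0),("sstand",(335,70),.012,1)]:
    try: print(n,mask_at(f,s,w,p,z,q))
    except Exception as e: print(n,e, f["frame"][p[1],p[0]])
for n,p,r,z,q in [("sqL",(208,76),30,.048,1),("rL",(319,226),32,.056,0),("rM",(481,179),26,.046,0),("rS",(180,256),18,.036,0),("boss r",(103,104),18,.022,0),("boss s",(355,86),18,.022,1)]:
    print(n,bright_ring(f,s,p,r,z,q,f"pics/d_{n[:3]}.png"))
E
```

```text
rstand (array([ 0.48213927, -0.15269433]), 87.2, 88.7)
sstand (array([0.46212006, 0.15613071]), array([87.9, 88.3]), -9.715171813964844)
sqL (array([ 0.45125626, -0.015591  ]), array([44.4, 44.7]), 14.453886985778809)
rL (array([0.63140592, 0.11151013]), 53.3, 54.5)
rM (array([0.57035587, 0.31048535]), 39.2, 40.2)
rS (array([ 0.67919946, -0.07769475]), 25.2, 26.3)
boss r (array([ 0.48164939, -0.14886467]), 29.6, 33.0)
boss s (array([0.47606961, 0.1523597 ]), array([24.7,  1.7]), -9.808853149414062)[ WARN:0@0.708] global loadsave.cpp:1063 imwrite_ Unsupported depth image for selected encoder is fallbacked to CV_8U.
```

Emit:
{"fn": "move_arm", "kwargs": {"motion": [{"x": 0.0825, "y": -0.1225, "z": -0.125, "rx": 0, "ry": 0, "rz": 0}, {"x": 0.0825, "y": -0.1225, "z": -0.125, "rx": 0, "ry": 0, "rz": 0}, {"x": 0.0825, "y": -0.1225, "z": -0.125, "rx": 0, "ry": 0, "rz": 0}, {"x": 0.0825, "y": -0.1225, "z": -0.125, "rx": 0, "ry": 0, "rz": 0}, {"x": 0.0825, "y": -0.1225, "z": -0.125, "rx": 0, "ry": 0, "rz": 0}, {"x": 0.0825, "y": -0.1225, "z": -0.125, "rx": 0, "ry": 0, "rz": 0}, {"x": 0.0825, "y": -0.1225, "z": -0.125, "rx": 0, "ry": 0, "rz": 0}, {"x": 0.0825, "y": -0.1225, "z": -0.125, "rx": 0, "ry": 0, "rz": 0}, {"x": 0, "y": 0, "z": 0, "rx": 0, "ry": 0, "rz": 0}, {"x": 0, "y": 0, "z": 0, "rx": 0, "ry": 0, "rz": 0}]}}

```text
t: 3.0
position: [0.6793, -0.0782, 0.1307]
eef_rot: [[-1.0, 0.001, -0.002], [0.001, 1.0, 0.001], [0.002, 0.001, -1.0]]
force: [0.4, 0.0, -0.2]
finger_gap: 0.0878
```

```bash
cat > look.py <<'E'
import sys
from h import *
# look.py tag  name:x,y,z,half,sq ...
s=robot.state();f=robot.grab_frame("wrist")
cv2.imwrite(f"pics/{sys.argv[1]}.png",f["frame"][:,:,::-1]);np.save(sys.argv[1]+".npy",{"f":f,"s":s},allow_pickle=True)
print(round(s["t"],2),np.round(s["position"],4),round(yaw(s),2),"gap",round(s["finger_gap"],4),"F",np.round(s["force"],1))
for a in sys.argv[2:]:
    n,v=a.split(":");x,y,z,h,q=map(float,v.split(","))
    p=topix(f,[x,y,z],s)[0]
    print(n,np.round(p),bright_ring(f,s,p,int(h),z,bool(q),f"pics/d_{n}.png"))
E
python3 look.py w3 rS:0.679,-0.078,0.036,35,0
```

```text
3.0 [ 0.6793 -0.0782  0.1307] 89.92 gap 0.0878 F [ 0.4  0.  -0.2]
rS [324. 210.] (array([ 0.6789168 , -0.07717583]), 24.9, 25.7)
```

View pics/w3.png

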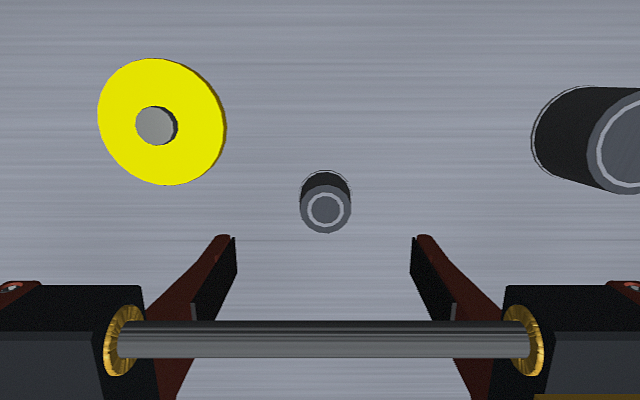

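round_small is centred between the fingers at (325,209), and the two measurements agree to 0.5 mm. I'll descend and grip.

Emit:
{"fn": "move_arm", "kwargs": {"motion": [{"x": 0, "y": 0.005, "z": -0.168, "rx": 0, "ry": 0, "rz": 0}, {"x": 0, "y": 0, "z": -0.168, "rx": 0, "ry": 0, "rz": 0}, {"x": 0, "y": 0, "z": -0.168, "rx": 0, "ry": 0, "rz": 0}, {"x": 0, "y": 0, "z": 0, "rx": 0, "ry": 0, "rz": 0}, {"x": 0, "y": 0, "z": 0, "rx": 0, "ry": 0, "rz": 0}]}}

```text
t: 3.55
position: [0.6802, -0.0767, 0.0323]
eef_rot: [[-1.0, 0.0, 0.001], [0.0, 1.0, 0.001], [-0.001, 0.001, -1.0]]
force: [0.6, -0.0, 0.7]
finger_gap: 0.0876
```

Emit:
{"fn": "move_arm", "kwargs": {"motion": [{"x": 0, "y": 0, "z": 0, "rx": 0, "ry": 0, "rz": 0}, {"x": 0, "y": 0, "z": 0, "rx": 0, "ry": 0, "rz": 0}, {"x": 0, "y": 0, "z": 0, "rx": 0, "ry": 0, "rz": 0}, {"x": 0, "y": 0, "z": 0, "rx": 0, "ry": 0, "rz": 0}, {"x": 0, "y": 0, "z": 0, "rx": 0, "ry": 0, "rz": 0}, {"x": 0, "y": 0, "z": 0, "rx": 0, "ry": 0, "rz": 0}, {"x": 0, "y": 0, "z": 0, "rx": 0, "ry": 0, "rz": 0}, {"x": 0, "y": 0, "z": 0, "rx": 0, "ry": 0, "rz": 0}], "claw": 0, "squeeze": 20}}

```text
t: 4.35
position: [0.6798, -0.0783, 0.0308]
eef_rot: [[-1.0, 0.002, -0.0], [0.002, 1.0, 0.0], [0.0, 0.0, -1.0]]
force: [0.3, 0.8, 0.7]
finger_gap: 0.0387
```

Emit:
{"fn": "move_arm", "kwargs": {"motion": [{"x": 0, "y": 0, "z": 0.15, "rx": 0, "ry": 0, "rz": 0}, {"x": 0, "y": 0, "z": 0.15, "rx": 0, "ry": 0, "rz": 0}, {"x": 0, "y": 0, "z": 0.15, "rx": 0, "ry": 0, "rz": 0}, {"x": -0.164, "y": -0.062, "z": 0, "rx": 0, "ry": 0, "rz": 0}, {"x": -0.164, "y": -0.062, "z": 0, "rx": 0, "ry": 0, "rz": 0}, {"x": -0.164, "y": -0.062, "z": 0, "rx": 0, "ry": 0, "rz": 0}, {"x": -0.164, "y": -0.062, "z": 0, "rx": 0, "ry": 0, "rz": 0}, {"x": -0.164, "y": -0.062, "z": 0, "rx": 0, "ry": 0, "rz": 0}, {"x": -0.164, "y": -0.062, "z": 0, "rx": 0, "ry": 0, "rz": 0}, {"x": 0, "y": 0, "z": 0, "rx": 0, "ry": 0, "rz": 0}]}}

```text
t: 5.35
position: [0.4784, -0.1548, 0.1208]
eef_rot: [[-1.0, 0.006, -0.003], [0.006, 1.0, 0.0], [0.003, 0.0, -1.0]]
force: [0.6, 0.4, -1.2]
finger_gap: 0.0385
```

```bash
python3 look.py w4
```

```text
5.35 [ 0.4784 -0.1548  0.1208] 89.64 gap 0.0385 F [ 0.6  0.4 -1.2]
```

View pics/w4.png

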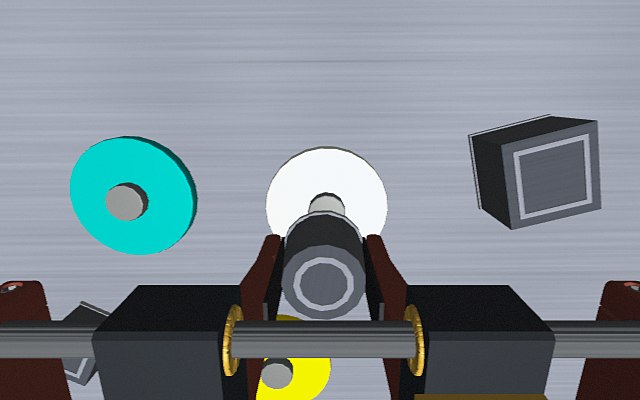

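round_small is held at (324,283), over the white plate whose visible arc is centred near (326,205). Next I'll fit the arc with the known 45 mm radius and check the held mould.

```bash
cat >> h.py <<'E'
from scipy.optimize import least_squares
def arc(f,s,m,z,R,c0,tol=0.008):
    """fit circle of known R to mask boundary points near the expected circle"""
    e=cv2.morphologyEx(m.astype(np.uint8),cv2.MORPH_GRADIENT,np.ones((2,2),np.uint8))
    v,u=np.nonzero(e);W=toworld(f,np.c_[u,v],z,s)[:,:2]-c0
    W=W[abs(np.hypot(*W.T)-R)<tol]
    r=least_squares(lambda c:np.hypot(*(W-c).T)-R,[0,0],loss="soft_l1",f_scale=.0005)
    rf=least_squares(lambda c:np.hypot(*(W-c[:2]).T)-c[2],[0,0,R],loss="soft_l1",f_scale=.0005)
    return r.x+c0,rf.x[:2]+c0,rf.x[2],len(W),np.abs(r.fun).mean()
E
cat > stand.py <<'E'
import sys
from h import *
s=robot.state();f=robot.grab_frame("wrist");tag=sys.argv[1]
cv2.imwrite(f"pics/{tag}.png",f["frame"][:,:,::-1])
print(round(s["t"],2),np.round(s["position"],4),round(yaw(s),2),"gap",round(s["finger_gap"],4))
print("stand",arc(f,s,white(f),.012,.045,np.array([.482,-.1527])))
off,h=float(sys.argv[2]),float(sys.argv[3])  # rim below tcp, mould height
z=s["position"][2]-off+h
p=topix(f,[*s["position"][:2],z],s)[0];r=bright_ring(f,s,p,int(sys.argv[4]),z,False,f"pics/d_{tag}.png")
print("held",r,"rel tcp",np.round(r[0]-s["position"][:2],4))
E
python3 stand.py w5 .0308 .036 45
```

```text
5.4 [ 0.4813 -0.1537  0.1211] 89.74 gap 0.0383
stand (array([ 0.48320606, -0.15252946]), array([ 0.48216343, -0.1525491 ]), np.float64(0.04404537007418533), 367, np.float64(0.0009799760378903276))
held (array([ 0.48107645, -0.15434455]), 34.0, 22.5) rel tcp [-0.0002 -0.0006]
```

Emit:
{"fn": "move_arm", "kwargs": {"motion": [{"x": 0, "y": 0, "z": -0.1, "rx": 0, "ry": 0, "rz": 0}, {"x": 0, "y": 0, "z": -0.1, "rx": 0, "ry": 0, "rz": 0}, {"x": 0, "y": 0, "z": -0.075, "rx": 0, "ry": 0, "rz": 0}, {"x": 0, "y": 0, "z": 0, "rx": 0, "ry": 0, "rz": 0}, {"x": 0, "y": 0, "z": 0, "rx": 0, "ry": 0, "rz": 0}, {"x": 0, "y": 0, "z": 0, "rx": 0, "ry": 0, "rz": 0}]}}

```text
t: 6.05
position: [0.484, -0.1526, 0.0665]
eef_rot: [[-1.0, 0.001, 0.001], [0.001, 1.0, -0.0], [-0.001, -0.0, -1.0]]
force: [0.0, -0.6, -0.7]
finger_gap: 0.0384
```

```bash
python3 look.py w6
```

```text
6.05 [ 0.484  -0.1526  0.0665] 89.93 gap 0.0384 F [ 0.  -0.6 -0.7]
```

View pics/w6.png

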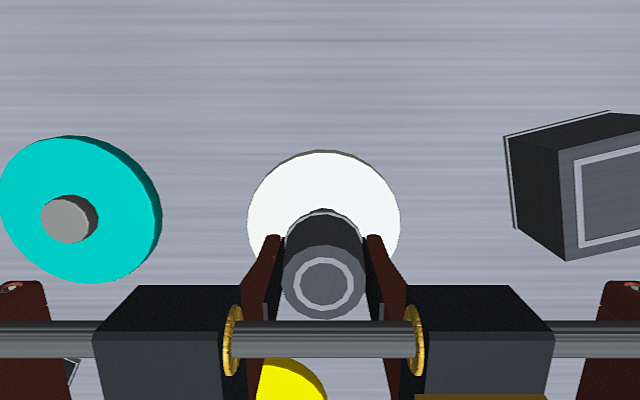

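The mould is centred over the plate. I'll lower it onto the plate.

Emit:
{"fn": "move_arm", "kwargs": {"motion": [{"x": -0.003, "y": 0, "z": -0.06, "rx": 0, "ry": 0, "rz": 0}, {"x": 0, "y": 0, "z": -0.056, "rx": 0, "ry": 0, "rz": 0}, {"x": 0, "y": 0, "z": 0, "rx": 0, "ry": 0, "rz": 0}, {"x": 0, "y": 0, "z": 0, "rx": 0, "ry": 0, "rz": 0}]}}

```text
t: 6.5
position: [0.4819, -0.1526, 0.0419]
eef_rot: [[-1.0, 0.002, -0.001], [0.002, 1.0, 0.0], [0.001, 0.0, -1.0]]
force: [0.0, 0.6, -1.2]
finger_gap: 0.0391
```

Emit:
{"fn": "move_arm", "kwargs": {"motion": [{"x": 0, "y": 0, "z": 0, "rx": 0, "ry": 0, "rz": 0}, {"x": 0, "y": 0, "z": 0, "rx": 0, "ry": 0, "rz": 0}, {"x": 0, "y": 0, "z": 0, "rx": 0, "ry": 0, "rz": 0}, {"x": 0, "y": 0, "z": 0, "rx": 0, "ry": 0, "rz": 0}, {"x": 0, "y": 0, "z": 0.1, "rx": 0, "ry": 0, "rz": 0}, {"x": 0, "y": 0, "z": 0.2, "rx": 0, "ry": 0, "rz": 0}, {"x": 0, "y": 0, "z": 0.2, "rx": 0, "ry": 0, "rz": 0}, {"x": 0, "y": 0, "z": 0, "rx": 0, "ry": 0, "rz": 0}, {"x": 0, "y": 0, "z": 0, "rx": 0, "ry": 0, "rz": 0}], "claw": 1}}

```text
t: 7.4
position: [0.483, -0.1526, 0.1435]
eef_rot: [[-1.0, 0.002, 0.002], [0.002, 1.0, -0.0], [-0.002, -0.0, -1.0]]
force: [-0.2, 1.2, -0.1]
finger_gap: 0.0877
```

```bash
python3 look.py w7 rS:0.482,-0.153,0.048,35,0
```

```text
7.4 [ 0.483  -0.1526  0.1435] 89.91 gap 0.0877 F [-0.2  1.2 -0.1]
rS [323. 208.] (array([ 0.48128525, -0.15303976]), 24.9, 25.7)
```

View pics/w7.png

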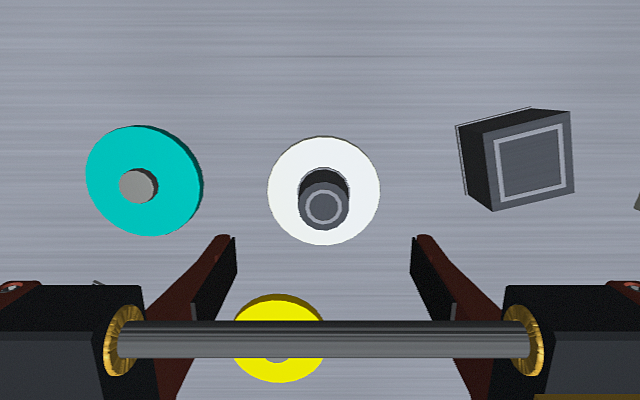

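round_small is seated at (323,207), and its ring measures the expected size for plate height. Now round_medium.

Emit:
{"fn": "move_arm", "kwargs": {"motion": [{"x": 0.036, "y": 0.193, "z": 0, "rx": 0, "ry": 0, "rz": 0}, {"x": 0.036, "y": 0.193, "z": 0, "rx": 0, "ry": 0, "rz": 0}, {"x": 0.036, "y": 0.193, "z": 0, "rx": 0, "ry": 0, "rz": 0}, {"x": 0.036, "y": 0.193, "z": 0, "rx": 0, "ry": 0, "rz": 0}, {"x": 0.036, "y": 0.193, "z": 0, "rx": 0, "ry": 0, "rz": 0}, {"x": 0.036, "y": 0.193, "z": 0, "rx": 0, "ry": 0, "rz": 0}, {"x": 0.036, "y": 0.193, "z": 0, "rx": 0, "ry": 0, "rz": 0}, {"x": 0.036, "y": 0.193, "z": 0, "rx": 0, "ry": 0, "rz": 0}, {"x": 0.036, "y": 0.193, "z": 0, "rx": 0, "ry": 0, "rz": 0}, {"x": 0.036, "y": 0.193, "z": 0, "rx": 0, "ry": 0, "rz": 0}]}}

```text
t: 8.45
position: [0.5535, 0.2346, 0.1406]
eef_rot: [[-1.0, 0.002, -0.003], [0.002, 1.0, -0.001], [0.003, -0.001, -1.0]]
force: [1.5, 0.8, 0.2]
finger_gap: 0.0877
```

Emit:
{"fn": "move_arm", "kwargs": {"motion": [{"x": 0.038, "y": 0.193, "z": 0, "rx": 0, "ry": 0, "rz": 0}, {"x": 0.038, "y": 0.193, "z": 0, "rx": 0, "ry": 0, "rz": 0}, {"x": 0, "y": 0, "z": 0, "rx": 0, "ry": 0, "rz": 0}, {"x": 0, "y": 0, "z": 0, "rx": 0, "ry": 0, "rz": 0}, {"x": 0, "y": 0, "z": 0, "rx": 0, "ry": 0, "rz": 0}]}}

```text
t: 8.95
position: [0.5692, 0.3087, 0.1412]
eef_rot: [[-1.0, 0.003, -0.002], [0.003, 1.0, -0.002], [0.002, -0.002, -1.0]]
force: [-0.7, 0.1, 0.1]
finger_gap: 0.0878
```

```bash
python3 look.py w8 rM:0.5704,0.3105,0.046,45,0
```

```text
8.95 [0.5692 0.3087 0.1412] 89.82 gap 0.0878 F [-0.7  0.1  0.1]
rM [327. 211.] (array([0.57018221, 0.31085566]), 39.0, 39.7)
```

View pics/w8.png

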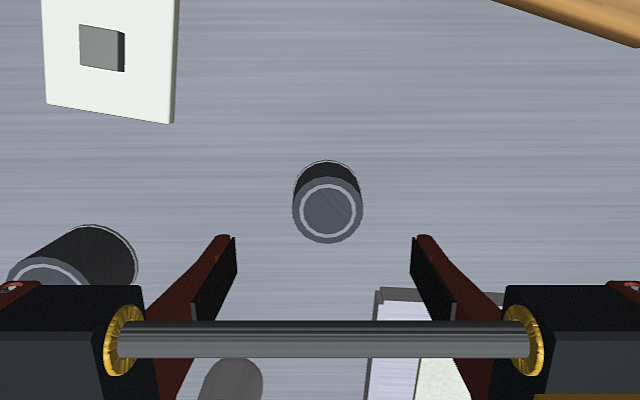

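round_medium is centred at (327,209). The tray corner at (378,290) is clear of the gripper.

Emit:
{"fn": "move_arm", "kwargs": {"motion": [{"x": 0.005, "y": 0.011, "z": -0.175, "rx": 0, "ry": 0, "rz": 0}, {"x": 0, "y": 0, "z": -0.175, "rx": 0, "ry": 0, "rz": 0}, {"x": 0, "y": 0, "z": -0.175, "rx": 0, "ry": 0, "rz": 0}, {"x": 0, "y": 0, "z": 0, "rx": 0, "ry": 0, "rz": 0}, {"x": 0, "y": 0, "z": 0, "rx": 0, "ry": 0, "rz": 0}]}}

```text
t: 9.5
position: [0.5708, 0.3114, 0.0379]
eef_rot: [[-1.0, 0.003, -0.001], [0.003, 1.0, -0.001], [0.001, -0.001, -1.0]]
force: [1.0, -0.0, 0.4]
finger_gap: 0.0881
```

Emit:
{"fn": "move_arm", "kwargs": {"motion": [{"x": 0, "y": 0, "z": 0, "rx": 0, "ry": 0, "rz": 0}, {"x": 0, "y": 0, "z": 0, "rx": 0, "ry": 0, "rz": 0}, {"x": 0, "y": 0, "z": 0, "rx": 0, "ry": 0, "rz": 0}, {"x": 0, "y": 0, "z": 0, "rx": 0, "ry": 0, "rz": 0}, {"x": 0, "y": 0, "z": 0, "rx": 0, "ry": 0, "rz": 0}, {"x": 0, "y": 0, "z": 0, "rx": 0, "ry": 0, "rz": 0}, {"x": 0, "y": 0, "z": 0, "rx": 0, "ry": 0, "rz": 0}], "claw": 0}}

```text
t: 10.2
position: [0.5709, 0.3129, 0.0383]
eef_rot: [[-1.0, 0.002, 0.001], [0.002, 1.0, 0.0], [-0.001, 0.0, -1.0]]
force: [-1.4, -0.8, 6.5]
finger_gap: 0.052
```

Emit:
{"fn": "move_arm", "kwargs": {"motion": [{"x": 0, "y": 0, "z": 0.17, "rx": 0, "ry": 0, "rz": 0}, {"x": 0, "y": 0, "z": 0.17, "rx": 0, "ry": 0, "rz": 0}, {"x": 0, "y": 0, "z": 0.17, "rx": 0, "ry": 0, "rz": 0}, {"x": -0.037, "y": -0.194, "z": 0, "rx": 0, "ry": 0, "rz": 0}, {"x": -0.037, "y": -0.194, "z": 0, "rx": 0, "ry": 0, "rz": 0}, {"x": -0.037, "y": -0.194, "z": 0, "rx": 0, "ry": 0, "rz": 0}, {"x": -0.037, "y": -0.194, "z": 0, "rx": 0, "ry": 0, "rz": 0}, {"x": -0.037, "y": -0.194, "z": 0, "rx": 0, "ry": 0, "rz": 0}, {"x": -0.037, "y": -0.194, "z": 0, "rx": 0, "ry": 0, "rz": 0}, {"x": -0.037, "y": -0.194, "z": 0, "rx": 0, "ry": 0, "rz": 0}]}}

```text
t: 11.2
position: [0.5181, 0.0396, 0.1395]
eef_rot: [[-1.0, 0.002, -0.0], [0.002, 1.0, -0.0], [0.0, -0.0, -1.0]]
force: [1.2, -1.1, -1.3]
finger_gap: 0.0526
```

Emit:
{"fn": "move_arm", "kwargs": {"motion": [{"x": -0.037, "y": -0.194, "z": 0, "rx": 0, "ry": 0, "rz": 0}, {"x": -0.037, "y": -0.194, "z": 0, "rx": 0, "ry": 0, "rz": 0}, {"x": -0.037, "y": -0.194, "z": 0, "rx": 0, "ry": 0, "rz": 0}, {"x": -0.037, "y": -0.194, "z": 0, "rx": 0, "ry": 0, "rz": 0}, {"x": -0.037, "y": -0.194, "z": 0, "rx": 0, "ry": 0, "rz": 0}, {"x": 0, "y": 0, "z": 0, "rx": 0, "ry": 0, "rz": 0}, {"x": 0, "y": 0, "z": 0, "rx": 0, "ry": 0, "rz": 0}, {"x": 0, "y": 0, "z": 0, "rx": 0, "ry": 0, "rz": 0}]}}

```text
t: 12.0
position: [0.482, -0.1517, 0.1394]
eef_rot: [[-1.0, 0.001, -0.0], [0.001, 1.0, 0.001], [0.0, 0.001, -1.0]]
force: [0.4, -0.2, -1.9]
finger_gap: 0.0526
```

```bash
python3 stand.py w9 .038 .046 60
```

```text
12.0 [ 0.482  -0.1517  0.1394] 89.97 gap 0.0526
stand (array([ 0.48320752, -0.15253739]), array([ 0.48225583, -0.15257476]), np.float64(0.044155224394474925), 326, np.float64(0.0008246257089513039))
held (array([ 0.50227438, -0.15229083]), 30.3, 51.2) rel tcp [ 0.0203 -0.0006]
```

View pics/w9.png

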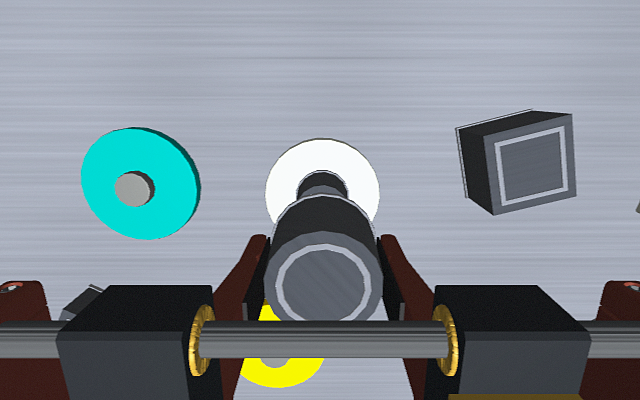

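The held ring fit is invalid because the gripper's bar hides part of the ring. The grasp geometry gives the offset instead. The small mould's top sits centred under the medium mould's near rim. Lowering now.

Emit:
{"fn": "move_arm", "kwargs": {"motion": [{"x": 0, "y": -0.006, "z": -0.1, "rx": 0, "ry": 0, "rz": 0}, {"x": 0, "y": 0, "z": -0.1, "rx": 0, "ry": 0, "rz": 0}, {"x": 0, "y": 0, "z": -0.05, "rx": 0, "ry": 0, "rz": 0}, {"x": 0, "y": 0, "z": -0.05, "rx": 0, "ry": 0, "rz": 0}, {"x": 0, "y": 0, "z": 0, "rx": 0, "ry": 0, "rz": 0}]}}

```text
t: 12.55
position: [0.4814, -0.1533, 0.0787]
eef_rot: [[-1.0, 0.001, -0.002], [0.001, 1.0, 0.0], [0.002, 0.0, -1.0]]
force: [-0.0, -0.5, -1.0]
finger_gap: 0.0527
```

Emit:
{"fn": "move_arm", "kwargs": {"motion": [{"x": 0, "y": 0, "z": -0.05, "rx": 0, "ry": 0, "rz": 0}, {"x": 0, "y": 0, "z": -0.05, "rx": 0, "ry": 0, "rz": 0}, {"x": 0, "y": 0, "z": -0.04, "rx": 0, "ry": 0, "rz": 0}, {"x": 0, "y": 0, "z": 0, "rx": 0, "ry": 0, "rz": 0}, {"x": 0, "y": 0, "z": 0, "rx": 0, "ry": 0, "rz": 0}]}}

```text
t: 13.05
position: [0.4816, -0.1541, 0.0515]
eef_rot: [[-1.0, 0.002, -0.001], [0.002, 1.0, 0.0], [0.001, 0.0, -1.0]]
force: [0.8, -0.2, -0.8]
finger_gap: 0.0527
```

Emit:
{"fn": "move_arm", "kwargs": {"motion": [{"x": 0, "y": 0, "z": -0.006, "rx": 0, "ry": 0, "rz": 0}, {"x": 0, "y": 0, "z": 0, "rx": 0, "ry": 0, "rz": 0}]}}

```text
t: 13.25
position: [0.4818, -0.1541, 0.0505]
eef_rot: [[-1.0, 0.002, 0.0], [0.002, 1.0, 0.0], [-0.0, 0.0, -1.0]]
force: [0.4, 0.6, -0.5]
finger_gap: 0.0526
```

Emit:
{"fn": "move_arm", "kwargs": {"motion": [{"x": 0, "y": 0, "z": 0, "rx": 0, "ry": 0, "rz": 0}, {"x": 0, "y": 0, "z": 0, "rx": 0, "ry": 0, "rz": 0}, {"x": 0, "y": 0, "z": 0, "rx": 0, "ry": 0, "rz": 0}, {"x": 0, "y": 0, "z": 0, "rx": 0, "ry": 0, "rz": 0}, {"x": 0, "y": 0, "z": 0.1, "rx": 0, "ry": 0, "rz": 0}, {"x": 0, "y": 0, "z": 0.2, "rx": 0, "ry": 0, "rz": 0}, {"x": 0, "y": 0, "z": 0.2, "rx": 0, "ry": 0, "rz": 0}, {"x": 0, "y": 0, "z": 0, "rx": 0, "ry": 0, "rz": 0}, {"x": 0, "y": 0, "z": 0, "rx": 0, "ry": 0, "rz": 0}], "claw": 1}}

```text
t: 14.15
position: [0.4823, -0.154, 0.1512]
eef_rot: [[-1.0, 0.002, 0.002], [0.002, 1.0, -0.0], [-0.002, -0.0, -1.0]]
force: [0.2, 0.2, -0.5]
finger_gap: 0.0877
```

```bash
python3 look.py w10 rM:0.482,-0.153,0.058,48,0
```

```text
14.15 [ 0.4823 -0.154   0.1512] 89.91 gap 0.0877 F [ 0.2  0.2 -0.5]
rM [325. 210.] (array([ 0.48115382, -0.15454806]), 38.9, 39.7)
```

View pics/w10.png

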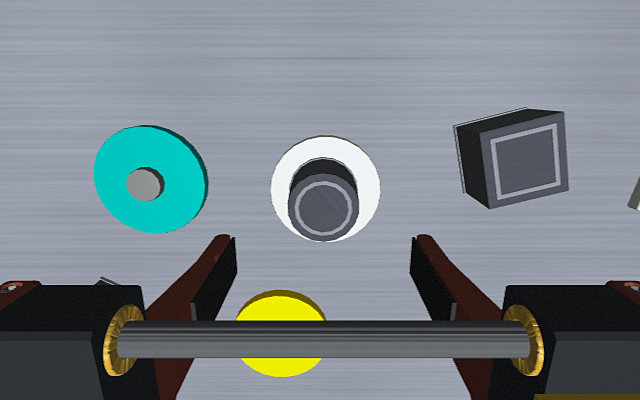

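round_medium is seated at (323,208), and its ring measures 38.9 mm against the 39.0 mm it measured on the table. Now round_large.

Emit:
{"fn": "move_arm", "kwargs": {"motion": [{"x": 0.093, "y": 0.166, "z": 0, "rx": 0, "ry": 0, "rz": 0}, {"x": 0.093, "y": 0.166, "z": 0, "rx": 0, "ry": 0, "rz": 0}, {"x": 0.093, "y": 0.166, "z": 0, "rx": 0, "ry": 0, "rz": 0}, {"x": 0.093, "y": 0.166, "z": 0, "rx": 0, "ry": 0, "rz": 0}, {"x": 0.093, "y": 0.166, "z": 0, "rx": 0, "ry": 0, "rz": 0}, {"x": 0.093, "y": 0.166, "z": 0, "rx": 0, "ry": 0, "rz": 0}, {"x": 0.093, "y": 0.166, "z": 0, "rx": 0, "ry": 0, "rz": 0}, {"x": 0.093, "y": 0.166, "z": 0, "rx": 0, "ry": 0, "rz": 0}, {"x": 0, "y": 0, "z": 0, "rx": 0, "ry": 0, "rz": 0}, {"x": 0, "y": 0, "z": 0, "rx": 0, "ry": 0, "rz": 0}]}}

```text
t: 15.2
position: [0.6296, 0.1122, 0.148]
eef_rot: [[-1.0, -0.0, -0.004], [-0.0, 1.0, -0.001], [0.004, -0.001, -1.0]]
force: [0.5, -0.2, 0.5]
finger_gap: 0.0876
```

```bash
python3 look.py w11 rL:0.6314,0.1115,0.056,60,0
```

```text
15.2 [0.6296 0.1122 0.148 ] 90.01 gap 0.0876 F [ 0.5 -0.2  0.5]
rL [323. 214.] (array([0.63124341, 0.11181728]), 52.9, 53.8)
```

View pics/w11.png

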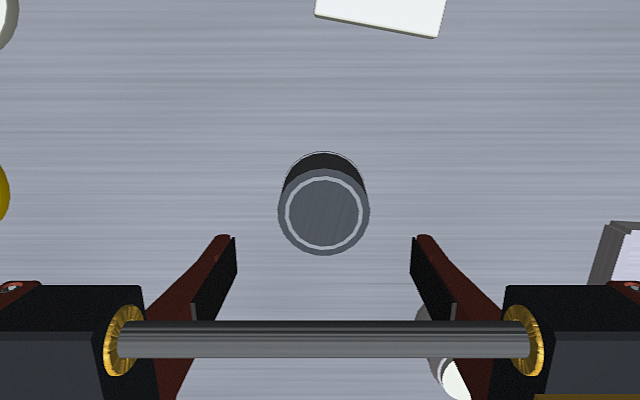

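Emit:
{"fn": "move_arm", "kwargs": {"motion": [{"x": 0.006, "y": -0.002, "z": -0.18, "rx": 0, "ry": 0, "rz": 0}, {"x": 0, "y": 0, "z": -0.18, "rx": 0, "ry": 0, "rz": 0}, {"x": 0, "y": 0, "z": -0.19, "rx": 0, "ry": 0, "rz": 0}, {"x": 0, "y": 0, "z": 0, "rx": 0, "ry": 0, "rz": 0}, {"x": 0, "y": 0, "z": 0, "rx": 0, "ry": 0, "rz": 0}]}}

```text
t: 15.75
position: [0.6312, 0.1096, 0.0404]
eef_rot: [[-1.0, 0.003, -0.002], [0.003, 1.0, -0.001], [0.002, -0.001, -1.0]]
force: [-0.0, 0.0, 0.3]
finger_gap: 0.0879
```

Emit:
{"fn": "move_arm", "kwargs": {"motion": [{"x": 0, "y": 0, "z": 0, "rx": 0, "ry": 0, "rz": 0}, {"x": 0, "y": 0, "z": 0, "rx": 0, "ry": 0, "rz": 0}, {"x": 0, "y": 0, "z": 0, "rx": 0, "ry": 0, "rz": 0}, {"x": 0, "y": 0, "z": 0, "rx": 0, "ry": 0, "rz": 0}, {"x": 0, "y": 0, "z": 0, "rx": 0, "ry": 0, "rz": 0}, {"x": 0, "y": 0, "z": 0, "rx": 0, "ry": 0, "rz": 0}], "claw": 0}}

```text
t: 16.35
position: [0.6328, 0.1114, 0.0422]
eef_rot: [[-1.0, 0.002, 0.003], [0.002, 1.0, 0.001], [-0.003, 0.001, -1.0]]
force: [-0.9, -0.2, 7.9]
finger_gap: 0.0673
```

Emit:
{"fn": "move_arm", "kwargs": {"motion": [{"x": 0, "y": 0, "z": 0.175, "rx": 0, "ry": 0, "rz": 0}, {"x": 0, "y": 0, "z": 0.175, "rx": 0, "ry": 0, "rz": 0}, {"x": 0, "y": 0, "z": 0.175, "rx": 0, "ry": 0, "rz": 0}, {"x": -0.094, "y": -0.1655, "z": 0, "rx": 0, "ry": 0, "rz": 0}, {"x": -0.094, "y": -0.1655, "z": 0, "rx": 0, "ry": 0, "rz": 0}, {"x": -0.094, "y": -0.1655, "z": 0, "rx": 0, "ry": 0, "rz": 0}, {"x": -0.094, "y": -0.1655, "z": 0, "rx": 0, "ry": 0, "rz": 0}, {"x": -0.094, "y": -0.1655, "z": 0, "rx": 0, "ry": 0, "rz": 0}, {"x": -0.094, "y": -0.1655, "z": 0, "rx": 0, "ry": 0, "rz": 0}, {"x": -0.094, "y": -0.1655, "z": 0, "rx": 0, "ry": 0, "rz": 0}]}}

```text
t: 17.35
position: [0.4993, -0.1217, 0.1459]
eef_rot: [[-1.0, 0.002, 0.001], [0.002, 1.0, 0.0], [-0.001, 0.0, -1.0]]
force: [-0.7, -0.4, -0.9]
finger_gap: 0.0668
```

Emit:
{"fn": "move_arm", "kwargs": {"motion": [{"x": -0.094, "y": -0.1655, "z": 0, "rx": 0, "ry": 0, "rz": 0}, {"x": 0, "y": 0, "z": 0, "rx": 0, "ry": 0, "rz": 0}, {"x": 0, "y": 0, "z": 0, "rx": 0, "ry": 0, "rz": 0}, {"x": 0, "y": 0, "z": 0, "rx": 0, "ry": 0, "rz": 0}]}}

```text
t: 17.75
position: [0.482, -0.1527, 0.1457]
eef_rot: [[-1.0, 0.001, 0.001], [0.001, 1.0, 0.0], [-0.001, 0.0, -1.0]]
force: [0.5, -0.8, -1.0]
finger_gap: 0.0665
```

```bash
python3 look.py w12
```

```text
17.75 [ 0.482  -0.1527  0.1457] 89.97 gap 0.0665 F [ 0.5 -0.8 -1. ]
```

View pics/w12.png

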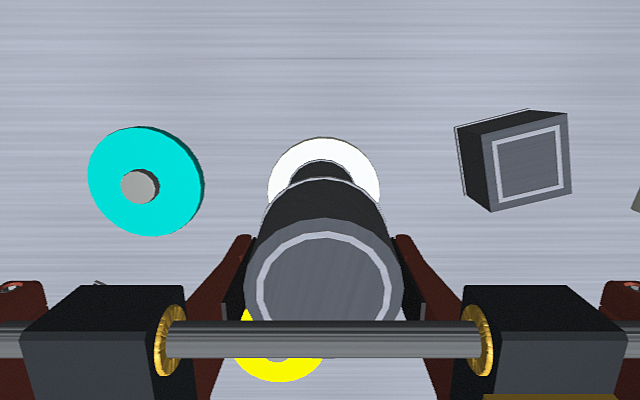

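round_large is held over the stack, and the medium mould's sides show evenly in front at (322,172). Lowering in two stages.

Emit:
{"fn": "move_arm", "kwargs": {"motion": [{"x": 0, "y": -0.005, "z": -0.1, "rx": 0, "ry": 0, "rz": 0}, {"x": 0, "y": 0, "z": -0.08, "rx": 0, "ry": 0, "rz": 0}, {"x": 0, "y": 0, "z": -0.05, "rx": 0, "ry": 0, "rz": 0}, {"x": 0, "y": 0, "z": -0.05, "rx": 0, "ry": 0, "rz": 0}, {"x": 0, "y": 0, "z": -0.05, "rx": 0, "ry": 0, "rz": 0}, {"x": 0, "y": 0, "z": 0, "rx": 0, "ry": 0, "rz": 0}]}}

```text
t: 18.4
position: [0.4809, -0.1543, 0.0783]
eef_rot: [[-1.0, 0.001, -0.002], [0.001, 1.0, 0.0], [0.002, 0.0, -1.0]]
force: [-0.1, -0.8, -1.3]
finger_gap: 0.067
```

Emit:
{"fn": "move_arm", "kwargs": {"motion": [{"x": 0.003, "y": 0.003, "z": -0.05, "rx": 0, "ry": 0, "rz": 0}, {"x": 0, "y": 0, "z": -0.05, "rx": 0, "ry": 0, "rz": 0}, {"x": 0, "y": 0, "z": -0.02, "rx": 0, "ry": 0, "rz": 0}, {"x": 0, "y": 0, "z": 0, "rx": 0, "ry": 0, "rz": 0}, {"x": 0, "y": 0, "z": 0, "rx": 0, "ry": 0, "rz": 0}]}}

```text
t: 18.9
position: [0.482, -0.1541, 0.0554]
eef_rot: [[-1.0, 0.002, -0.0], [0.002, 1.0, 0.0], [0.0, 0.0, -1.0]]
force: [-0.0, -0.1, -1.0]
finger_gap: 0.0669
```

Emit:
{"fn": "move_arm", "kwargs": {"motion": [{"x": 0, "y": 0, "z": -0.01, "rx": 0, "ry": 0, "rz": 0}, {"x": 0, "y": 0, "z": 0, "rx": 0, "ry": 0, "rz": 0}, {"x": 0, "y": 0, "z": 0, "rx": 0, "ry": 0, "rz": 0}]}}

```text
t: 19.2
position: [0.4823, -0.1543, 0.0542]
eef_rot: [[-1.0, 0.002, 0.001], [0.002, 1.0, -0.0], [-0.001, -0.0, -1.0]]
force: [-1.0, -0.2, 4.8]
finger_gap: 0.0668
```

Force now reads about 5 N upward, so the rim is on the plate. Releasing.

Emit:
{"fn": "move_arm", "kwargs": {"motion": [{"x": 0, "y": 0, "z": 0, "rx": 0, "ry": 0, "rz": 0}, {"x": 0, "y": 0, "z": 0, "rx": 0, "ry": 0, "rz": 0}, {"x": 0, "y": 0, "z": 0, "rx": 0, "ry": 0, "rz": 0}, {"x": 0, "y": 0, "z": 0, "rx": 0, "ry": 0, "rz": 0}, {"x": 0, "y": 0, "z": 0.1, "rx": 0, "ry": 0, "rz": 0}, {"x": 0, "y": 0, "z": 0.2, "rx": 0, "ry": 0, "rz": 0}, {"x": 0, "y": 0, "z": 0.2, "rx": 0, "ry": 0, "rz": 0}, {"x": 0, "y": 0, "z": 0, "rx": 0, "ry": 0, "rz": 0}, {"x": 0, "y": 0, "z": 0, "rx": 0, "ry": 0, "rz": 0}], "claw": 1}}

```text
t: 20.1
position: [0.4825, -0.154, 0.1541]
eef_rot: [[-1.0, 0.002, 0.002], [0.002, 1.0, -0.0], [-0.002, -0.0, -1.0]]
force: [0.1, 0.4, 0.3]
finger_gap: 0.0878
```

```bash
python3 look.py w13 rL:0.482,-0.153,0.068,60,0
```

```text
20.1 [ 0.4825 -0.154   0.1541] 89.91 gap 0.0878 F [0.1 0.4 0.3]
rL [325. 213.] (array([ 0.48071391, -0.1547093 ]), 52.9, 53.8)
```

View pics/w13.png

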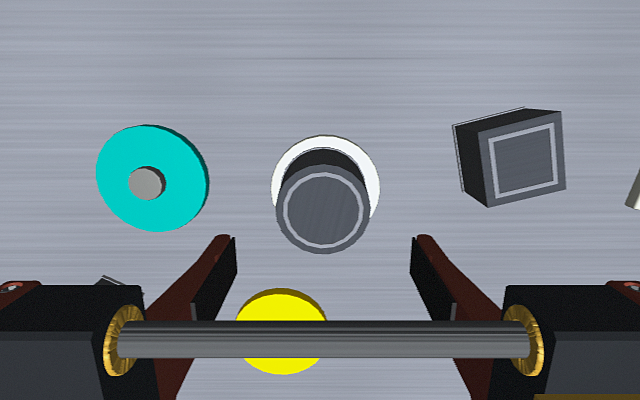

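The round stack is done: round_large is at (323,208) with its ring 52.9 mm, matching the table view. Now square_small.

Emit:
{"fn": "move_arm", "kwargs": {"motion": [{"x": 0.09, "y": -0.161, "z": 0, "rx": 0, "ry": 0, "rz": 0}, {"x": 0.09, "y": -0.161, "z": 0, "rx": 0, "ry": 0, "rz": 0}, {"x": 0.09, "y": -0.161, "z": 0, "rx": 0, "ry": 0, "rz": 0}, {"x": 0.09, "y": -0.161, "z": 0, "rx": 0, "ry": 0, "rz": 0}, {"x": 0.09, "y": -0.161, "z": 0, "rx": 0, "ry": 0, "rz": 0}, {"x": 0.09, "y": -0.161, "z": 0, "rx": 0, "ry": 0, "rz": 0}, {"x": 0, "y": 0, "z": 0, "rx": 0, "ry": 0, "rz": 0}, {"x": 0, "y": 0, "z": 0, "rx": 0, "ry": 0, "rz": 0}]}}

```text
t: 20.95
position: [0.5888, -0.3474, 0.1507]
eef_rot: [[-1.0, 0.003, -0.004], [0.003, 1.0, 0.002], [0.004, 0.002, -1.0]]
force: [-0.7, 0.1, -0.3]
finger_gap: 0.0875
```

```bash
python3 look.py w14 sS:0.591,-0.347,0.036,40,1; python3 -c "
from h import *
d=np.load('w14.npy',allow_pickle=True).item();print(d['s']['joint_positions'])"
```

```text
20.95 [ 0.5888 -0.3474  0.1507] 89.82 gap 0.0875 F [-0.7  0.1 -0.3]
sS [324. 205.] (array([ 0.59237518, -0.34926245]), array([26.4, 26.4]), -29.13821792602539)
[ 15.52069137  34.88068211  16.67126046  88.7924999  -11.10434957
  58.19373709 125.0887487 ]
```

View pics/w14.png

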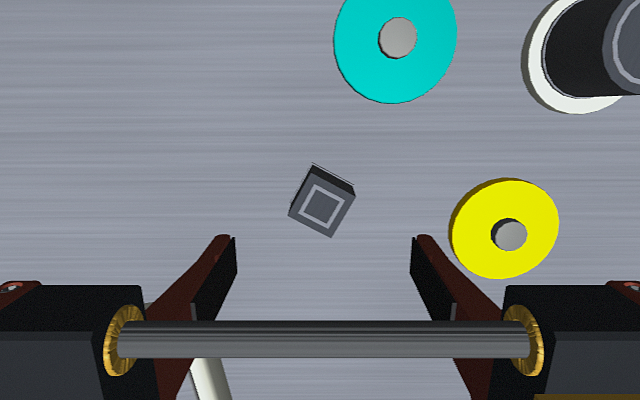

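square_small is at (322,205), turned −29.1°. I'll turn the jaws −28.9° to 60.9°, centre them and check.

Emit:
{"fn": "move_arm", "kwargs": {"motion": [{"x": 0.018, "y": -0.009, "z": -0.05, "rx": 0, "ry": 0, "rz": -0.202}, {"x": 0, "y": 0, "z": -0.05, "rx": 0, "ry": 0, "rz": -0.202}, {"x": 0, "y": 0, "z": 0, "rx": 0, "ry": 0, "rz": -0.202}, {"x": 0, "y": 0, "z": 0, "rx": 0, "ry": 0, "rz": -0.202}, {"x": 0, "y": 0, "z": 0, "rx": 0, "ry": 0, "rz": -0.202}, {"x": 0, "y": 0, "z": 0, "rx": 0, "ry": 0, "rz": 0}, {"x": 0, "y": 0, "z": 0, "rx": 0, "ry": 0, "rz": 0}]}}

```text
t: 21.7
position: [0.5935, -0.3477, 0.1332]
eef_rot: [[-0.876, 0.482, -0.001], [0.482, 0.876, 0.001], [0.001, 0.0, -1.0]]
force: [0.9, -1.4, 0.4]
finger_gap: 0.0879
```

```bash
python3 look.py w15 sS:0.592,-0.349,0.036,45,1
```

```text
21.7 [ 0.5935 -0.3477  0.1332] 61.2 gap 0.0879 F [ 0.9 -1.4  0.4]
sS [320. 208.] (array([ 0.59235919, -0.34951654]), array([26.1, 25.7]), -28.821651458740234)
```

View pics/w15.png

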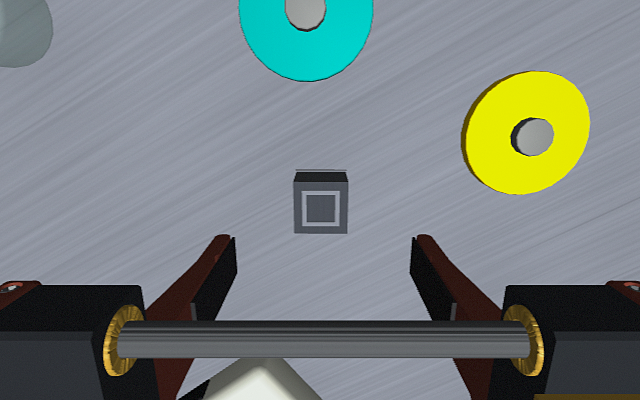

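The jaws are aligned with square_small at (321,208). Descending.

Emit:
{"fn": "move_arm", "kwargs": {"motion": [{"x": -0.004, "y": -0.007, "z": -0.17, "rx": 0, "ry": 0, "rz": 0}, {"x": 0, "y": 0, "z": -0.17, "rx": 0, "ry": 0, "rz": 0}, {"x": 0, "y": 0, "z": -0.17, "rx": 0, "ry": 0, "rz": 0}, {"x": 0, "y": 0, "z": 0, "rx": 0, "ry": 0, "rz": 0}, {"x": 0, "y": 0, "z": 0, "rx": 0, "ry": 0, "rz": 0}]}}

```text
t: 22.25
position: [0.5924, -0.3502, 0.031]
eef_rot: [[-0.875, 0.484, -0.001], [0.484, 0.875, 0.001], [0.001, 0.0, -1.0]]
force: [-0.3, 0.3, -0.3]
finger_gap: 0.0877
```

Emit:
{"fn": "move_arm", "kwargs": {"motion": [{"x": 0, "y": 0, "z": 0, "rx": 0, "ry": 0, "rz": 0}, {"x": 0, "y": 0, "z": 0, "rx": 0, "ry": 0, "rz": 0}, {"x": 0, "y": 0, "z": 0, "rx": 0, "ry": 0, "rz": 0}, {"x": 0, "y": 0, "z": 0, "rx": 0, "ry": 0, "rz": 0}, {"x": 0, "y": 0, "z": 0, "rx": 0, "ry": 0, "rz": 0}, {"x": 0, "y": 0, "z": 0, "rx": 0, "ry": 0, "rz": 0}, {"x": 0, "y": 0, "z": 0, "rx": 0, "ry": 0, "rz": 0}, {"x": 0, "y": 0, "z": 0, "rx": 0, "ry": 0, "rz": 0}], "claw": 0}}

```text
t: 23.05
position: [0.5928, -0.3505, 0.0315]
eef_rot: [[-0.874, 0.485, 0.0], [0.485, 0.874, 0.0], [-0.0, 0.0, -1.0]]
force: [-0.1, 1.1, 1.1]
finger_gap: 0.0379
```

Emit:
{"fn": "move_arm", "kwargs": {"motion": [{"x": 0, "y": 0, "z": 0.17, "rx": 0, "ry": 0, "rz": 0}, {"x": 0, "y": 0, "z": 0.17, "rx": 0, "ry": 0, "rz": 0}, {"x": 0, "y": 0, "z": 0.18, "rx": 0, "ry": 0, "rz": 0}, {"x": -0.0466, "y": 0.181, "z": 0, "rx": 0, "ry": 0, "rz": 0.0484}, {"x": -0.0466, "y": 0.181, "z": 0, "rx": 0, "ry": 0, "rz": 0.0484}, {"x": -0.0466, "y": 0.181, "z": 0, "rx": 0, "ry": 0, "rz": 0.0484}, {"x": -0.0466, "y": 0.181, "z": 0, "rx": 0, "ry": 0, "rz": 0.0484}, {"x": -0.0466, "y": 0.181, "z": 0, "rx": 0, "ry": 0, "rz": 0.0484}, {"x": -0.0466, "y": 0.181, "z": 0, "rx": 0, "ry": 0, "rz": 0.0484}, {"x": -0.0466, "y": 0.181, "z": 0, "rx": 0, "ry": 0, "rz": 0.0484}]}}

```text
t: 24.05
position: [0.527, -0.0957, 0.1355]
eef_rot: [[-0.944, 0.33, 0.0], [0.33, 0.944, 0.0], [-0.0, 0.0, -1.0]]
force: [0.8, 1.4, -1.5]
finger_gap: 0.0383
```

Emit:
{"fn": "move_arm", "kwargs": {"motion": [{"x": -0.0466, "y": 0.181, "z": 0, "rx": 0, "ry": 0, "rz": 0.0484}, {"x": -0.0466, "y": 0.181, "z": 0, "rx": 0, "ry": 0, "rz": 0.0484}, {"x": -0.0466, "y": 0.181, "z": 0, "rx": 0, "ry": 0, "rz": 0.0484}, {"x": -0.0466, "y": 0.181, "z": 0, "rx": 0, "ry": 0, "rz": 0.0484}, {"x": -0.0466, "y": 0.181, "z": 0, "rx": 0, "ry": 0, "rz": 0.0484}, {"x": -0.0466, "y": 0.181, "z": 0, "rx": 0, "ry": 0, "rz": 0.0484}, {"x": -0.0466, "y": 0.181, "z": 0, "rx": 0, "ry": 0, "rz": 0.0484}, {"x": 0, "y": 0, "z": 0, "rx": 0, "ry": 0, "rz": 0}, {"x": 0, "y": 0, "z": 0, "rx": 0, "ry": 0, "rz": 0}, {"x": 0, "y": 0, "z": 0, "rx": 0, "ry": 0, "rz": 0}]}}

```text
t: 25.05
position: [0.4626, 0.1551, 0.1355]
eef_rot: [[-0.986, 0.169, 0.0], [0.169, 0.986, -0.001], [-0.0, -0.001, -1.0]]
force: [-0.2, 0.0, -0.8]
finger_gap: 0.0378
```

```bash
python3 look.py w16
```

```text
25.05 [0.4626 0.1551 0.1355] 80.28 gap 0.0378 F [-0.2  0.  -0.8]
```

View pics/w16.png

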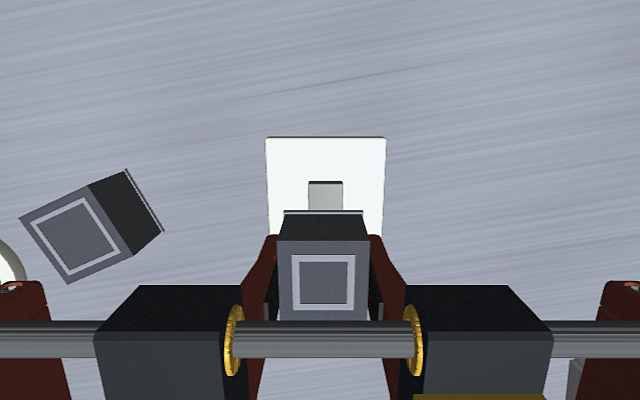

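The jaws are square to the stand. The plate's far corners are at (266,138) and (386,138), and the boss is at (325,196). Next I'll compute the centre from the visible edges.

```bash
python3 - <<'E'
from h import *
d=np.load("w16.npy",allow_pickle=True).item();f,s=d["f"],d["s"]
m=white(f)
im=f["frame"].astype(int)
m=(im.min(2)>205)
R=np.array(s["eef_rot"])[:2,:2];p=np.array(s["position"])[:2]
def tl(px,z): return (toworld(f,px,z,s)[:,:2]-p)@R   # tool x,y
L=[];Rr=[];T=[]
for v in range(150,225,5):
    u=np.nonzero(m[v,240:410])[0]+240; L.append((u.min()-.5,v));Rr.append((u.max()+.5,v))
for u in range(275,380,8):
    v=np.nonzero(m[110:180,u])[0]+110; T.append((u,v.min()-.5))
l,r,t=tl(L,.012),tl(Rr,.012),tl(T,.012)
for n,a in(("L",l),("R",r),("T",t)): print(n,np.round(np.median(a,0)*1000,1),"slope deg",np.degrees(np.polyfit(*( (a[:,0],a[:,1]) if n!="T" else (a[:,1],a[:,0])),1)[0]).round(2))
print("centre y rel tcp mm",(np.median(l[:,1])+np.median(r[:,1]))*500,"x",np.median(t[:,0])*1000-45)
E
```

```text
L [ 10.1 -42.9] slope deg 0.17
R [10.1 45.1] slope deg -0.06
T [45.2  2.5] slope deg -0.02
centre y rel tcp mm 1.1326078837128397 x 0.23731567606775883
```

Emit:
{"fn": "move_arm", "kwargs": {"motion": [{"x": 0.001, "y": 0.0055, "z": -0.12, "rx": 0, "ry": 0, "rz": 0}, {"x": 0, "y": 0, "z": -0.12, "rx": 0, "ry": 0, "rz": 0}, {"x": 0, "y": 0, "z": -0.08, "rx": 0, "ry": 0, "rz": 0}, {"x": 0, "y": 0, "z": -0.05, "rx": 0, "ry": 0, "rz": 0}, {"x": 0, "y": 0, "z": -0.05, "rx": 0, "ry": 0, "rz": 0}, {"x": 0, "y": 0, "z": -0.03, "rx": 0, "ry": 0, "rz": 0}, {"x": 0, "y": 0, "z": 0, "rx": 0, "ry": 0, "rz": 0}, {"x": 0, "y": 0, "z": 0, "rx": 0, "ry": 0, "rz": 0}]}}

```text
t: 25.9
position: [0.4628, 0.1574, 0.0458]
eef_rot: [[-0.986, 0.167, 0.0], [0.167, 0.986, 0.0], [-0.0, 0.0, -1.0]]
force: [-0.1, -0.3, -1.5]
finger_gap: 0.0379
```

Emit:
{"fn": "move_arm", "kwargs": {"motion": [{"x": 0, "y": 0, "z": -0.013, "rx": 0, "ry": 0, "rz": 0}, {"x": 0, "y": 0, "z": 0, "rx": 0, "ry": 0, "rz": 0}, {"x": 0, "y": 0, "z": 0, "rx": 0, "ry": 0, "rz": 0}]}}

```text
t: 26.2
position: [0.4631, 0.1577, 0.0433]
eef_rot: [[-0.986, 0.167, 0.001], [0.167, 0.986, 0.001], [-0.001, 0.001, -1.0]]
force: [-0.2, 0.3, 2.7]
finger_gap: 0.0383
```

Contact reads about 4 N over the free-hanging value. Releasing.

Emit:
{"fn": "move_arm", "kwargs": {"motion": [{"x": 0, "y": 0, "z": 0, "rx": 0, "ry": 0, "rz": 0}, {"x": 0, "y": 0, "z": 0, "rx": 0, "ry": 0, "rz": 0}, {"x": 0, "y": 0, "z": 0, "rx": 0, "ry": 0, "rz": 0}, {"x": 0, "y": 0, "z": 0, "rx": 0, "ry": 0, "rz": 0}, {"x": 0, "y": 0, "z": 0.1, "rx": 0, "ry": 0, "rz": 0}, {"x": 0, "y": 0, "z": 0.2, "rx": 0, "ry": 0, "rz": 0}, {"x": 0, "y": 0, "z": 0.2, "rx": 0, "ry": 0, "rz": 0}, {"x": 0, "y": 0, "z": 0, "rx": 0, "ry": 0, "rz": 0}, {"x": 0, "y": 0, "z": 0, "rx": 0, "ry": 0, "rz": 0}], "claw": 1}}

```text
t: 27.1
position: [0.4629, 0.1578, 0.1435]
eef_rot: [[-0.986, 0.167, 0.002], [0.167, 0.986, 0.001], [-0.002, 0.002, -1.0]]
force: [-1.0, 0.3, 0.1]
finger_gap: 0.0878
```

```bash
python3 look.py w17 sS:0.463,0.1575,0.048,40,1; python3 -c "
from h import *
d=np.load('w17.npy',allow_pickle=True).item();f,s=d['f'],d['s']
p=topix(f,[.462-.035,.157,.012],s)[0];print(p,mask_at(f,s,f['frame'].min(2)>205,p,.012,True))"
```

```text
27.1 [0.4629 0.1578 0.1435] 80.39 gap 0.0878 F [-1.   0.3  0.1]
sS [323. 209.] (array([0.46365579, 0.15737695]), array([25.1, 22.6]), -10.48602294921875)
[314.40896008 150.1749709 ] (array([0.46126535, 0.15652252]), array([87.7, 87.6]), -9.685317993164062)
```

View pics/w17.png

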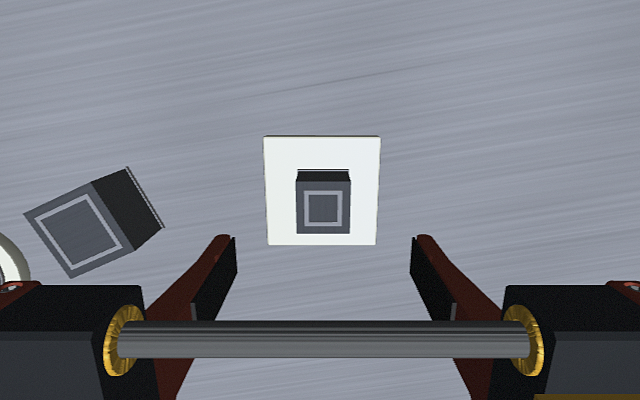

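square_small is seated square at (323,208), with the plate visible all round. Now square_large at yaw 14.45°.

Emit:
{"fn": "move_arm", "kwargs": {"motion": [{"x": -0.0097, "y": -0.1445, "z": 0, "rx": 0, "ry": 0, "rz": 0.14}, {"x": -0.0097, "y": -0.1445, "z": 0, "rx": 0, "ry": 0, "rz": 0.14}, {"x": -0.0097, "y": -0.1445, "z": 0, "rx": 0, "ry": 0, "rz": 0.14}, {"x": -0.0097, "y": -0.1445, "z": 0, "rx": 0, "ry": 0, "rz": 0.14}, {"x": -0.0097, "y": -0.1445, "z": 0, "rx": 0, "ry": 0, "rz": 0.14}, {"x": -0.0097, "y": -0.1445, "z": 0, "rx": 0, "ry": 0, "rz": 0.14}, {"x": 0, "y": 0, "z": 0, "rx": 0, "ry": 0, "rz": 0}, {"x": 0, "y": 0, "z": 0, "rx": 0, "ry": 0, "rz": 0}, {"x": 0, "y": 0, "z": 0, "rx": 0, "ry": 0, "rz": 0}]}}

```text
t: 28.05
position: [0.4505, -0.0151, 0.142]
eef_rot: [[-0.968, -0.25, -0.002], [-0.25, 0.968, 0.0], [0.001, 0.001, -1.0]]
force: [0.8, 1.1, 0.1]
finger_gap: 0.0877
```

```bash
python3 look.py w18 sL:0.4513,-0.0156,0.048,60,1
```

```text
28.05 [ 0.4505 -0.0151  0.142 ] 104.45 gap 0.0877 F [0.8 1.1 0.1]
sL [323. 211.] (array([ 0.45121704, -0.01527184]), array([43.6, 43.7]), 14.440742492675781)
```

View pics/w18.png

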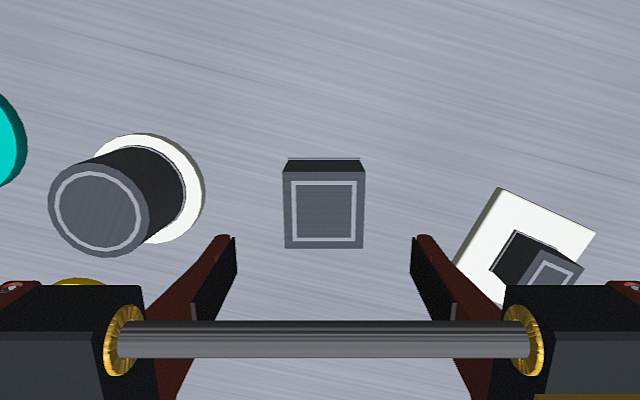

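The jaws are aligned with square_large at (323,211), and both stands are clear of the fingers.

Emit:
{"fn": "move_arm", "kwargs": {"motion": [{"x": 0.003, "y": 0, "z": -0.17, "rx": 0, "ry": 0, "rz": 0}, {"x": 0, "y": 0, "z": -0.18, "rx": 0, "ry": 0, "rz": 0}, {"x": 0, "y": 0, "z": -0.18, "rx": 0, "ry": 0, "rz": 0}, {"x": 0, "y": 0, "z": 0, "rx": 0, "ry": 0, "rz": 0}, {"x": 0, "y": 0, "z": 0, "rx": 0, "ry": 0, "rz": 0}]}}

```text
t: 28.6
position: [0.4511, -0.0155, 0.0368]
eef_rot: [[-0.968, -0.25, -0.002], [-0.25, 0.968, -0.0], [0.002, 0.0, -1.0]]
force: [0.3, -1.1, 0.5]
finger_gap: 0.0876
```

Emit:
{"fn": "move_arm", "kwargs": {"motion": [{"x": 0, "y": 0, "z": 0, "rx": 0, "ry": 0, "rz": 0}, {"x": 0, "y": 0, "z": 0, "rx": 0, "ry": 0, "rz": 0}, {"x": 0, "y": 0, "z": 0, "rx": 0, "ry": 0, "rz": 0}, {"x": 0, "y": 0, "z": 0, "rx": 0, "ry": 0, "rz": 0}, {"x": 0, "y": 0, "z": 0, "rx": 0, "ry": 0, "rz": 0}, {"x": 0, "y": 0, "z": 0, "rx": 0, "ry": 0, "rz": 0}, {"x": 0, "y": 0, "z": 0, "rx": 0, "ry": 0, "rz": 0}], "claw": 0}}

```text
t: 29.3
position: [0.4519, -0.0158, 0.0375]
eef_rot: [[-0.968, -0.249, 0.001], [-0.249, 0.968, 0.0], [-0.001, 0.0, -1.0]]
force: [-1.0, -0.1, 7.5]
finger_gap: 0.0557
```

Emit:
{"fn": "move_arm", "kwargs": {"motion": [{"x": 0, "y": 0, "z": 0.175, "rx": 0, "ry": 0, "rz": 0}, {"x": 0, "y": 0, "z": 0.175, "rx": 0, "ry": 0, "rz": 0}, {"x": 0, "y": 0, "z": 0.175, "rx": 0, "ry": 0, "rz": 0}, {"x": 0.0088, "y": 0.144, "z": 0, "rx": 0, "ry": 0, "rz": -0.14}, {"x": 0.0088, "y": 0.144, "z": 0, "rx": 0, "ry": 0, "rz": -0.14}, {"x": 0.0088, "y": 0.144, "z": 0, "rx": 0, "ry": 0, "rz": -0.14}, {"x": 0.0088, "y": 0.144, "z": 0, "rx": 0, "ry": 0, "rz": -0.14}, {"x": 0.0088, "y": 0.144, "z": 0, "rx": 0, "ry": 0, "rz": -0.14}, {"x": 0.0088, "y": 0.144, "z": 0, "rx": 0, "ry": 0, "rz": -0.14}, {"x": 0, "y": 0, "z": 0, "rx": 0, "ry": 0, "rz": 0}]}}

```text
t: 30.3
position: [0.4618, 0.161, 0.1418]
eef_rot: [[-0.986, 0.164, 0.0], [0.164, 0.986, 0.001], [0.0, 0.001, -1.0]]
force: [0.2, 0.1, -0.9]
finger_gap: 0.0558
```

Emit:
{"fn": "move_arm", "kwargs": {"motion": [{"x": 0, "y": 0, "z": 0, "rx": 0, "ry": 0, "rz": 0}, {"x": 0, "y": 0, "z": 0, "rx": 0, "ry": 0, "rz": 0}, {"x": 0, "y": 0, "z": 0, "rx": 0, "ry": 0, "rz": 0}]}}

```text
t: 30.6
position: [0.462, 0.1555, 0.1419]
eef_rot: [[-0.986, 0.169, -0.0], [0.169, 0.986, -0.0], [0.0, -0.0, -1.0]]
force: [-0.3, 0.1, -0.3]
finger_gap: 0.0559
```

```bash
python3 look.py w19
```

```text
30.6 [0.462  0.1555 0.1419] 80.29 gap 0.0559 F [-0.3  0.1 -0.3]
```

View pics/w19.png

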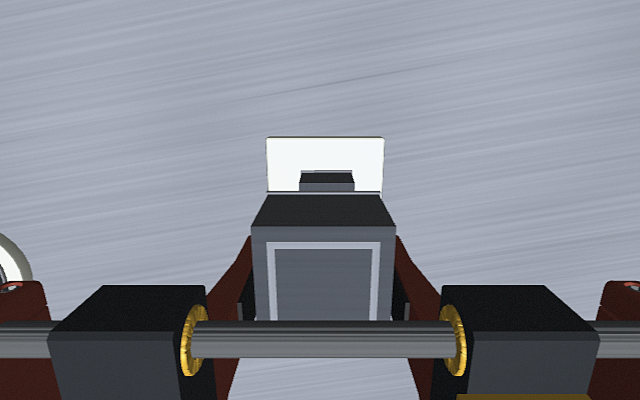

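square_large is held square over the small one, whose top shows centred at (326,185). I'll shift 1.5 mm in y and lower.

Emit:
{"fn": "move_arm", "kwargs": {"motion": [{"x": 0.002, "y": 0.0075, "z": -0.1, "rx": 0, "ry": 0, "rz": 0}, {"x": 0, "y": 0, "z": -0.08, "rx": 0, "ry": 0, "rz": 0}, {"x": 0, "y": 0, "z": -0.05, "rx": 0, "ry": 0, "rz": 0}, {"x": 0, "y": 0, "z": -0.05, "rx": 0, "ry": 0, "rz": 0}, {"x": 0, "y": 0, "z": -0.05, "rx": 0, "ry": 0, "rz": 0}, {"x": 0, "y": 0, "z": 0, "rx": 0, "ry": 0, "rz": 0}]}}

```text
t: 31.25
position: [0.4619, 0.1579, 0.0748]
eef_rot: [[-0.986, 0.167, -0.002], [0.167, 0.986, -0.001], [0.001, -0.001, -1.0]]
force: [-0.1, 0.1, -0.5]
finger_gap: 0.0561
```

Emit:
{"fn": "move_arm", "kwargs": {"motion": [{"x": 0, "y": 0, "z": -0.05, "rx": 0, "ry": 0, "rz": 0}, {"x": 0, "y": 0, "z": -0.05, "rx": 0, "ry": 0, "rz": 0}, {"x": 0, "y": 0, "z": -0.025, "rx": 0, "ry": 0, "rz": 0}, {"x": 0, "y": 0, "z": 0, "rx": 0, "ry": 0, "rz": 0}, {"x": 0, "y": 0, "z": 0, "rx": 0, "ry": 0, "rz": 0}]}}

```text
t: 31.75
position: [0.4624, 0.1583, 0.0508]
eef_rot: [[-0.986, 0.167, -0.0], [0.167, 0.986, -0.0], [0.0, -0.0, -1.0]]
force: [1.0, 0.4, -0.4]
finger_gap: 0.0556
```

Emit:
{"fn": "move_arm", "kwargs": {"motion": [{"x": 0, "y": 0, "z": -0.009, "rx": 0, "ry": 0, "rz": 0}, {"x": 0, "y": 0, "z": 0, "rx": 0, "ry": 0, "rz": 0}, {"x": 0, "y": 0, "z": 0, "rx": 0, "ry": 0, "rz": 0}]}}

```text
t: 32.05
position: [0.4628, 0.1584, 0.0494]
eef_rot: [[-0.986, 0.167, 0.001], [0.167, 0.986, 0.0], [-0.001, 0.001, -1.0]]
force: [0.5, 1.2, 3.3]
finger_gap: 0.056
```

Contact. Releasing and rising well clear.

Emit:
{"fn": "move_arm", "kwargs": {"motion": [{"x": 0, "y": 0, "z": 0, "rx": 0, "ry": 0, "rz": 0}, {"x": 0, "y": 0, "z": 0, "rx": 0, "ry": 0, "rz": 0}, {"x": 0, "y": 0, "z": 0, "rx": 0, "ry": 0, "rz": 0}, {"x": 0, "y": 0, "z": 0, "rx": 0, "ry": 0, "rz": 0}, {"x": 0, "y": 0, "z": 0.1, "rx": 0, "ry": 0, "rz": 0}, {"x": 0, "y": 0, "z": 0.2, "rx": 0, "ry": 0, "rz": 0}, {"x": 0, "y": 0, "z": 0.2, "rx": 0, "ry": 0, "rz": 0}, {"x": 0, "y": 0, "z": 0, "rx": 0, "ry": 0, "rz": 0}, {"x": 0, "y": 0, "z": 0, "rx": 0, "ry": 0, "rz": 0}], "claw": 1}}

```text
t: 32.95
position: [0.4628, 0.1587, 0.1497]
eef_rot: [[-0.986, 0.167, 0.002], [0.167, 0.986, 0.001], [-0.002, 0.002, -1.0]]
force: [-1.0, 0.2, 0.1]
finger_gap: 0.0877
```

```bash
python3 look.py w20 sL:0.463,0.158,0.060,60,1; python3 - <<'E'
from h import *
for n,b in (("scene",(130,290,190,450)),("side",(150,270,270,410))):
    f=robot.grab_frame(n);c=f["frame"][b[0]:b[1],b[2]:b[3],::-1]
    cv2.imwrite(f"pics/end_{n}.png",cv2.resize(c,None,fx=3,fy=3,interpolation=cv2.INTER_CUBIC))
E
```

```text
32.95 [0.4628 0.1587 0.1497] 80.39 gap 0.0877 F [-1.   0.2  0.1]
sL [322. 212.] (array([0.46228683, 0.15802365]), array([43.5, 43.7]), -9.651420593261719)
```

View pics/w20.png

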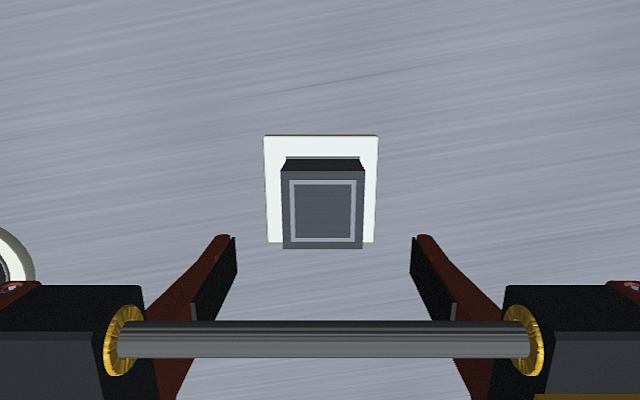

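View pics/end_scene.png

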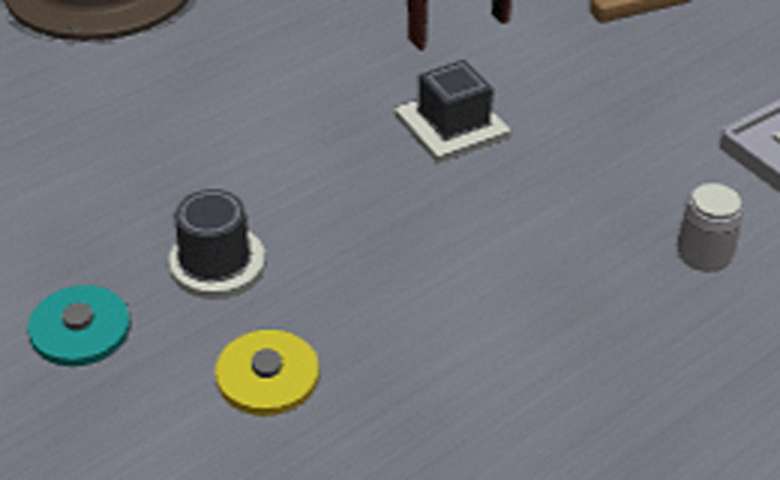

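View pics/end_side.png

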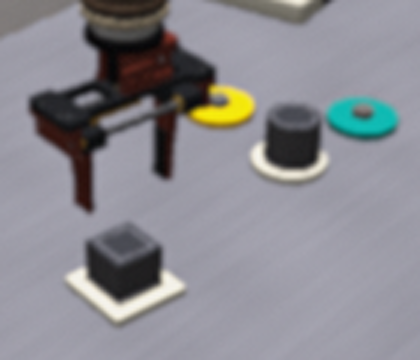

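Both views show the stacks flat on their white plates. The round one is at crop (215,240) and the square one at (457,100) in the scene view. The gripper touches nothing, and the turquoise and yellow plates and the shaker are untouched. Handing in.

```bash
python3 -c "
from workcell import robot
print(robot.finish_job())"
```

```text
the job is handed in; nothing more can be done
None
```

I stacked the three round moulds (small, medium, large) on the white round stand and the two square ones (small, large) on the square stand. The job was handed in at about 33 s of the 128 s allowed, with the gripper open and clear. I did not go near the scraper, shaker, jar or the turquoise and yellow look-alikes.

- **Seated flat:** After each release the wrist camera measured the mould's top ring at plate-top height plus mould height. For every mould but `square_small`, ring size matched the view on the table to about 0.1 mm. The final scene and side views show both stacks upright and flat.
- **Position:** Each outer mould is within about 2.5 mm of its stand's centre. The large square mould's yaw is -9.65° against -9.7° for its stand. No force reading, taken at the end of each move, was above 8 N.
- **Checks that failed:**
  - The ring fit on the held medium mould was spoiled by the gripper's bar, so I used the grasp geometry instead.
  - The ring fit on the placed `square_small` came out wrong (25.1 x 22.6 mm). I relied on the picture and a contact force of about 4 N, and the large square mould then went down over it without resistance.
- **Disagreement:** White plates measured about 88 mm instead of 90 mm, which only affects the edge threshold and not the centres.

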